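# Park the camera slide at its transport notch

## Task

The studio's camera slide rail lies in its carton, ready to be shipped. Fold both carton flaps back, well past upright, then take the red grip between the fingers and slide the carriage along the rail towards the orange marks until its ball clicks into the notch there, without running past it. Finish while still holding: keep the grip pinched with the carriage resting in the notch, and leave the flaps open and the jar, tape roll, pot and flask where they stand.

Things in the scene. Friction and masses are not known exactly. Their poses are not given: they have to be found in the camera images.
- carton: Brown open-topped cardboard carton, outer 160 (its x) x 300 (its y) x 85 high, walls and floor 5 mm, fixed to the desk. Origin at the centre of its underside; its y axis runs along its length, +y to its left end. The slide rail inside lies parallel to the carton's y, centred across it.
- flap_left (a joint): Angle of the flap hinged on the rim of the carton's +y end (hinge along carton x, at y = 150, z = 85 mm). 150 wide, 100 long, 4 thick. 0 = level over the opening, 1.57 = upright, stop at 2.5 (folded outward); starts at 0.45 to 0.9. Stiff crease: stays where left, about 1 N at mid-flap moves it. From the 110 mm gap, lift its free edge outward in an arc: a level push on a low edge jams.
- flap_right (a joint): The same for the flap at the carton's -y end (hinge at carton y = -150, z = 85); also 0 level, grows as it opens outward, stop at 2.5.
- flap_left_edge (a point): Middle of the free edge of the left (+y) flap.
- flap_right_edge (a point): Middle of the free edge of the right (-y) flap.
- carriage (a joint): Carriage position in m, growing towards carton +y, end stops at 0 and 0.13; starts at 0 to 0.03. The notch lies 30 mm or more further on. About 2 N of friction; the sprung ball below meets a ridge 13 mm before the notch, resists with about 6 N more up to 7 mm before it, then drops in (under 0.5 mm play). A like ridge lies beyond the notch: as much force leaves it.
- grip (a point): Centre of the red upright grip block on the carriage: 34 mm across the rail, 18 mm along the rail, 40 mm tall (from 43 to 83 mm above the desk; this point at 63 mm). Room of 50 mm or more on every side of it inside the carton. Pinch it from above, fingers closing along the rail.
- grip_left: The half of the red grip block on its +y side (34 x 9 x 40 mm; origin at its centre). Both halves are rigid with the carriage.
- grip_right: The half of the red grip block on its -y side.
- index (a point): Reference point of the carriage: under its middle, in line with its white index lines and the grip's centre. Black carriage 80 across x 50 along the rail x 14, its top 43 mm above the desk. It sits in the notch when this point and the notch point agree along the rail.
- notch (a point): The notch: middle of the orange block clamped low between the guide rods, between its two brass ridges; its orange marks stick out beside the carriage on both sides. Its y axis runs along the rail, the same way as the carton's y. Its place along the rail differs from start to start.
- jar: Bystander: black paint jar, 70 mm across, 75 tall, origin at its underside.
- tape: Bystander: roll of masking tape lying flat, 110 mm across, 24 high, origin at its underside.
- pot: Bystander: metal pot of pens, 72 mm across, about 160 mm tall with its pens, origin at its underside.
- flask: Bystander: dark red drinking flask, 72 mm across, 190 tall, origin at its underside.

How it is judged:
By the outcome, as a careful person would: the job done as asked, in the order asked, and still so for the second after the job is handed in, while the arm keeps its last pose, push and grip.
It also fails if it takes over 72 s, if anything falls off the work surface, if the arm or the gripper's body presses on something with over 40 N, if the wrist force passes 120 N, or if a joint passes its speed limit or range.

## Robot

A 6-joint arm with a two-finger parallel gripper is mounted at the origin on the work surface. World frame = base frame: x ahead of the robot, y to its left, z up, the work surface at z = 0. Lengths are in m, angles in rad, forces in N, time in s.
With the tool pointing down it reaches from about 0.3 to 0.775 m from the base axis. Payload 14.6 kg.
Tool frame: the origin (TCP) lies at the very end of the fingers, on their centre line; the grasp point (between the pads) lies 19 mm behind it; x points along the fingers, y is the direction in which the jaws open and shut, and the axes are right-handed (so a half turn about x gives the same grasp; the last joint's range is limited). The gripper opens to 94 mm and grips with 3 to 60 N. Pads are 16 mm wide; open, the fingers measure 119 mm over their backs; the gripper's body (75 mm by 177 mm) begins 78 mm behind the grasp point.
Start: joints at [1.166, 0.3, 1.521, -0, 1.321, -0.067], TCP at [0.182, 0.519, 0.205] pointing down, gripper open.
Joint ranges: [-3.03, 3.03], [-0.79, 2.21], [0.23, 2.52], [-1.04, 4.18], [0, 3.07], [-2.55, 2.55]. Speed limits (rad/s): [2.22, 2.22, 2.57, 3.14, 3.14, 3.14].

## Interface

Orientations are given as [roll, pitch, yaw] about the fixed x, y, z axes, in that order (R = Rz(yaw) Ry(pitch) Rx(roll)).
In Python, from station import ctrl, viewer, hand_in gives the robot as it stands. The module is installed in compiled form; this text tells all that it offers.
- The arm moves only by the tool play_rows, never from a script. Its argument "deltas" is a list that holds one entry, the list of rows, each a list of 7 numbers: the shift along the tool's x, y, z in mm, then the turn, a rotation vector about the tool's x, y, z in rad, then the finger opening in mm, from 0 to 94. In form: [[[dx, dy, dz, ax, ay, az, gripper], ...]]. A call has 1 to 10 rows; each row shifts and turns the commanded pose from where the row before left it, along the tool's axes as they then stand; what a row does not reach is not made up. A row lasts 1/10 s, in which the tool goes at most 50 mm and 8.59 degrees, less where a joint would pass 70% of its speed; a pose out of reach is approached as far as the arm can. A call with a gripper value outside its range is refused whole. The fingers move at their own pace and stop on an object; "grip_force" is the grip in N (left out, the last holds). Time passes only in rows, so rows that do not move let the fingers close. It gives the time, the measured TCP pose, the force and the opening at its end, in the units of the state.
- ctrl.get_obs(): the state, without advancing time (a new reading comes with each control period).
- viewer.camera(name): name is "scene" or "top"; returns a dict with "img" (400x640x3 uint8, red, green, blue), "fx", "fy", "cx", "cy" (pixels), "distortion" ([k1, k2, p1, p2, k3] as OpenCV has them; the pictures are not rectified), "rvec" (rotation vector, rad) and "tvec" (3), from world to camera coordinates, as OpenCV has them. Camera axes: x right, y down, z forward; pixel columns grow to the right and rows downward; lengths in m; the calibration is good to about 2 mm. A picture is of the moment at which its call begins. There is no depth.
- hand_in(): hands the job in, once; it reports no verdict.
The state is a dict: "time_s": time; "qpos": joint angles; "joint_vel": joint speeds; "tau": joint torques, N m; "ee_pos": TCP position; "eef_rot": TCP orientation; "force": force on the tool from outside, world axes, zero at the start; "moment": the same for the moment, N m; "grip_width": finger opening in m.
Only numpy, scipy, OpenCV 4.12 (cv2) and the standard library are available. Lean on these libraries where they do the work, as an engineer would, in place of code of your own. Each camera call takes 0.05 s, during which the arm holds its last target.

## Working session

There is one attempt and no reset: what is moved stays moved. The work goes in short steps, Python scripts to look and compute and a tool call to move; the robot and the scene stay as the last step left them, time stands still between calls to the robot, and variables do not carry over. Pictures are saved under pics/ and viewed, and the job is handed in when it is done.

Besides the shell and the picture viewer there is one more tool, called after "Call:" as a command line: name --argument value ..., lists and objects as JSON in quotes. play_rows: Moves the arm, as the interface text tells. Its arguments: {"type":"object","properties":{"deltas":{"type":"array","items":{"type":"array","items":{"type":"array","items":{"type":"number"}}}},"grip_force":{"type":"number"}},"required":["deltas"]}

```bash
mkdir -p pics; python3 - <<'E'
from station import ctrl, viewer
import cv2, pickle
o=ctrl.get_obs(); print(o)
for n in("scene","top"):
    c=viewer.camera(n); pickle.dump(c,open(f"pics/{n}0.pkl","wb"))
    cv2.imwrite(f"pics/{n}0.png",c["img"][:,:,::-1]); print({k:v for k,v in c.items() if k!="img"})
E
```

```text
{'time_s': 0.0, 'qpos': array([ 1.16641477e+00,  3.00478766e-01,  1.52159530e+00, -3.53097037e-06,
        1.32070060e+00, -6.66131252e-02]), 'joint_vel': array([ 7.87782099e-05, -1.81473953e-03, -2.02571444e-03, -5.49344310e-04,
       -1.04694830e-03, -7.85325670e-04]), 'tau': array([ 1.73142425e-04, -5.31802583e+01, -3.52741778e+01,  7.08356104e-02,
        2.43748137e-02, -1.00737564e-04]), 'ee_pos': array([0.18216453, 0.5186711 , 0.20487611]), 'eef_rot': array([-1.63451603,  1.56961431, -1.97228358]), 'force': array([-0.49756004, -0.15109382,  0.09934882]), 'moment': array([0.04668291, 0.01979434, 0.03619661]), 'grip_width': 0.09416028608548488}
{'fx': 438.3855641818648, 'fy': 438.3855641818648, 'cx': 321.442220994038, 'cy': 200.47113360673265, 'distortion': array([0.02295895, 0.        , 0.        , 0.        , 0.        ]), 'rvec': array([ 2.37433372,  1.14790293, -0.30998795]), 'tvec': array([-0.32376671, -0.31649907,  1.46499219])}
{'fx': 394.22967332092503, 'fy': 394.22967332092503, 'cx': 316.1379427018088, 'cy': 196.28914250237244, 'distortion': array([-0.06547138,  0.        ,  0.        ,  0.        ,  0.        ]), 'rvec': array([ 2.22328012, -2.16000471,  0.08684923]), 'tvec': array([-0.00714767,  0.55200111,  1.39723948])}
```

View pics/scene0.png

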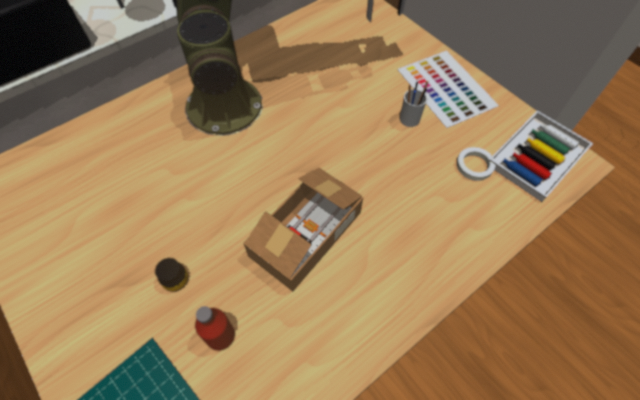

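View pics/top0.png

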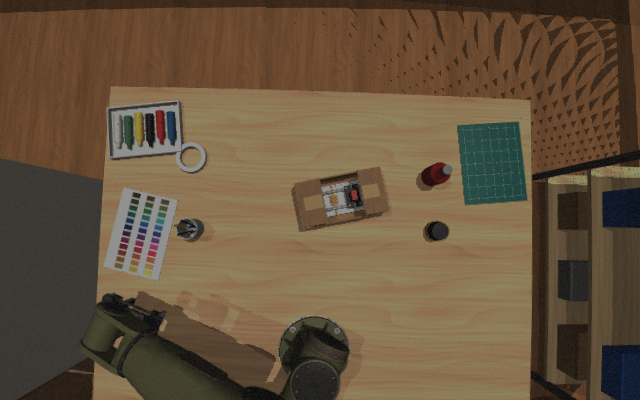

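The top view shows the carton around (340,198), tilted a little, with the grip at about (354,194) and the orange mark near (335,200). The bystanders are clear of it. Next I'll enlarge both views.

```bash
cat > h.py <<'E'
import numpy as np, cv2, pickle
def load(n): return pickle.load(open(f"pics/{n}.pkl","rb"))
def snap(n,tag):
    from station import viewer
    c=viewer.camera(n); pickle.dump(c,open(f"pics/{n}{tag}.pkl","wb")); return c
def K(c): return np.array([[c["fx"],0,c["cx"]],[0,c["fy"],c["cy"]],[0,0,1]])
def proj(c,P): return cv2.projectPoints(np.asarray(P,float).reshape(-1,1,3),c["rvec"],c["tvec"],K(c),c["distortion"])[0].reshape(-1,2)
def ray(c,uv):
    x=cv2.undistortPoints(np.array(uv,float).reshape(-1,1,2),K(c),c["distortion"]).reshape(-1,2)
    R=cv2.Rodrigues(c["rvec"])[0]; d=np.c_[x,np.ones(len(x))]@R; o=-R.T@c["tvec"]; return o,d
def onz(c,uv,z):
    o,d=ray(c,uv); return o+d*((z-o[2])/d[:,2])[:,None]
def crop(c,x0,y0,w,h,s,fn,lines=[]):
    im=cv2.resize(c["img"][y0:y0+h,x0:x0+w],None,fx=s,fy=s,interpolation=cv2.INTER_CUBIC)[:,:,::-1].copy()
    for P,col in lines:
        q=(proj(c,P)+0.5-[x0,y0])*s
        cv2.polylines(im,[np.round(q).astype(int)],False,col,1,cv2.LINE_AA)
    for x in range(x0-x0%10+10,x0+w,10): cv2.putText(im,str(x),((x-x0)*s,10),0,.35,(255,255,255),1); cv2.line(im,((x-x0)*s,12),((x-x0)*s,17),(255,255,255),1)
    for y in range(y0-y0%10+10,y0+h,10): cv2.putText(im,str(y),(0,(y-y0)*s+4),0,.35,(255,255,255),1)
    cv2.imwrite(fn,im)
E
python3 - <<'E'
from h import *
crop(load("top0"),285,160,110,75,7,"pics/t1.png")
crop(load("scene0"),240,160,130,130,4,"pics/s1.png")
E
```

```text
(no output)
```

View pics/t1.png

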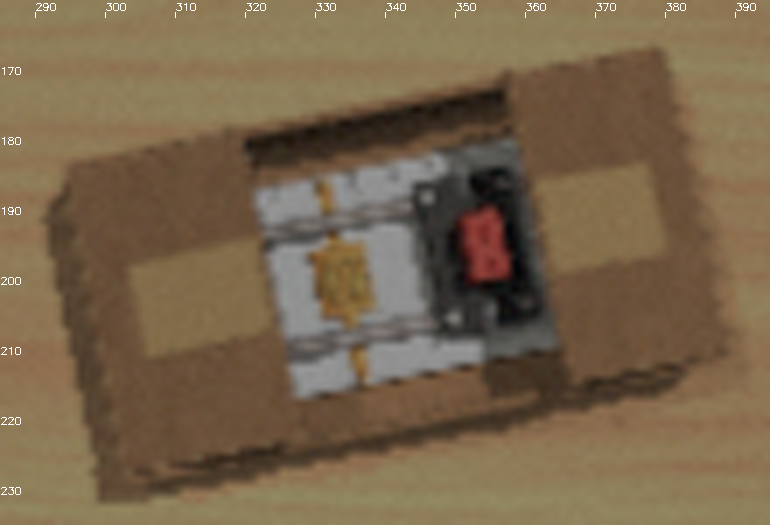

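View pics/s1.png

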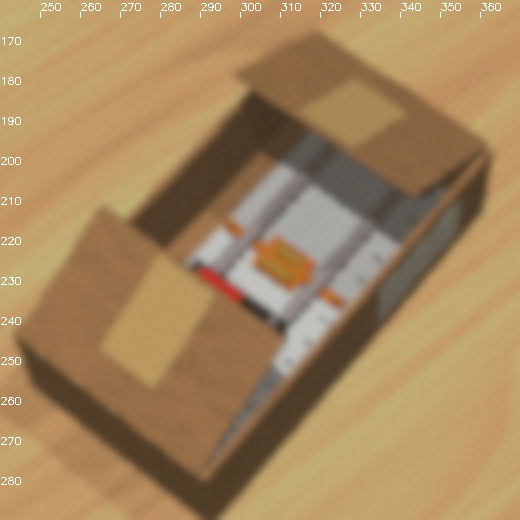

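```bash
cat > fit.py <<'E'
from h import *
from scipy.optimize import least_squares
def T(p,P):
    P=np.asarray(P,float); c,s=np.cos(p[2]),np.sin(p[2])
    return np.c_[p[0]+c*P[:,0]-s*P[:,1],p[1]+s*P[:,0]+c*P[:,1],P[:,2]]
def flap(a,side,L=.1,w=.075):
    y=.15-L*np.cos(a); z=.085+L*np.sin(a)
    return [[w,side*y,z],[-w,side*y,z]]
def hinge(side): return [[.075,side*.15,.085],[-.075,side*.15,.085]]
E
python3 - <<'E'
from fit import *
t,s=load("top0"),load("scene0")
tp=np.array([[294,183],[303,227],[319.5,178.5],[326.5,222],[379,166],[388,210],[357,171],[364,215],[299,231]])
sp=np.array([[361,198],[317,168],[342,208],[298,178],[290,279],[243,245],[310,245],[265,211],[292,290]])
def mdl(p):
    A=T(p,hinge(1)+flap(p[3],1)+hinge(-1)+flap(p[4],-1))
    return A
def res(p):
    A=mdl(p)
    return np.r_[(proj(t,np.r_[A,T(p,[[-.08,.15,0]])])-tp).ravel(),(proj(s,np.r_[A,T(p,[[.08,-.15,0]])])-sp).ravel()]
r=least_squares(res,[.55,-.05,.2,.6,.6],loss="soft_l1")
print(r.x,np.round(r.fun.reshape(-1,2),1).tolist())
p=r.x; np.save("p.npy",p)
def near(z,c,uv):
    w=onz(c,[uv],z)[0]; c_,s_=np.cos(p[2]),np.sin(p[2]); d=w[:2]-p[:2]
    return [c_*d[0]+s_*d[1],-s_*d[0]+c_*d[1]]
print("grip top", near(.083,t,(354,194)))
for z in(.01,.02,.03):print("mark",near(z,t,(334,200)),near(z,t,(332,188.5)),near(z,t,(336,211.5)),"scene",near(z,s,(309,225)),near(z,s,(297,217)),near(z,s,(322,234)))
box=lambda z,x=.08:T(p,[[x,.15,z],[-x,.15,z],[-x,-.15,z],[x,-.15,z],[x,.15,z]])
h1,h2=hinge(1),hinge(-1);f1,f2=flap(p[3],1),flap(p[4],-1)
L=[(box(0),(0,255,0)),(box(.085),(255,255,0)),(T(p,h1+f1[::-1]+h1[:1]),(255,0,255)),(T(p,h2+f2[::-1]+h2[:1]),(255,0,255))]
crop(t,285,160,110,75,7,"pics/t2.png",L)
crop(s,240,160,130,130,4,"pics/s2.png",L)
E
```

```text
[ 0.54634879 -0.0778908   0.22634463  0.54184846  0.50943308] [[0.4, 1.5], [-0.1, 0.5], [-0.3, -0.6], [1.7, 0.5], [0.7, 1.6], [0.7, 0.2], [-0.4, -0.4], [1.9, -0.1], [4.7, -2.4], [0.3, -1.5], [1.1, 0.0], [1.1, 0.5], [-0.3, -0.5], [-1.2, -0.2], [0.9, -1.3], [1.3, -0.3], [0.2, -0.2], [0.2, 1.8]]
grip top [np.float64(0.003048052696545147), np.float64(-0.04433555191499162)]
mark [np.float64(-0.0003154842092443358), np.float64(0.022305389541193748)] [np.float64(0.041984910303943884), np.float64(0.02108522557326464)] [np.float64(-0.04246134523642372), np.float64(0.02351405157744422)] scene [np.float64(-0.006281424874381916), np.float64(0.02387084005345738)] [np.float64(-0.04887444989922806), np.float64(0.02236567639631403)] [np.float64(0.03951033662467213), np.float64(0.024668423020385608)]
mark [np.float64(-0.0007798716343915147), np.float64(0.022982822540523702)] [np.float64(0.041222962750479354), np.float64(0.02177124175842637)] [np.float64(-0.042629259591765715), np.float64(0.024182982300737794)] scene [np.float64(-0.002807885188274294), np.float64(0.01993990753816037)] [np.float64(-0.04500907748475619), np.float64(0.018448590570282964)] [np.float64(0.04256261694180296), np.float64(0.020730153174390795)]
mark [np.float64(-0.0012442590595386918), np.float64(0.023660255539853663)] [np.float64(0.04046101519701472), np.float64(0.02245725794358814)] [np.float64(-0.04279717394710771), np.float64(0.024851913024031377)] scene [np.float64(0.0006656544978331379), np.float64(0.01600897502286352)] [np.float64(-0.04114370507028445), np.float64(0.014531504744251866)] [np.float64(0.045614897258933786), np.float64(0.016791883328395978)]
```

View pics/t2.png

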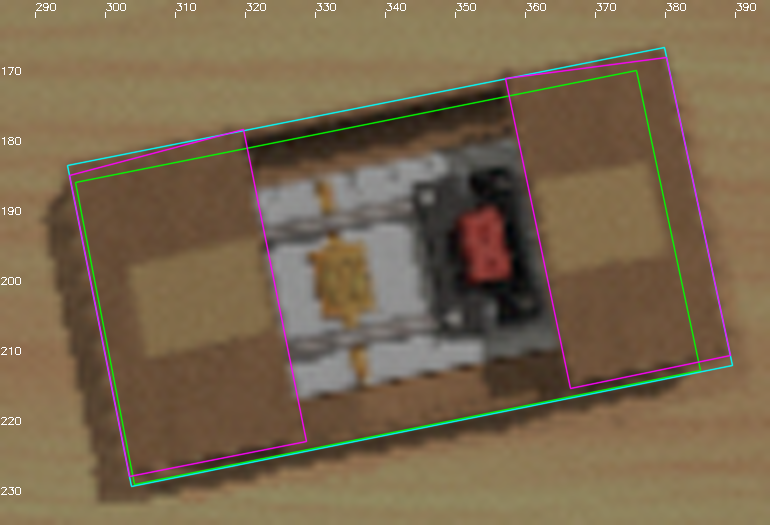

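View pics/s2.png

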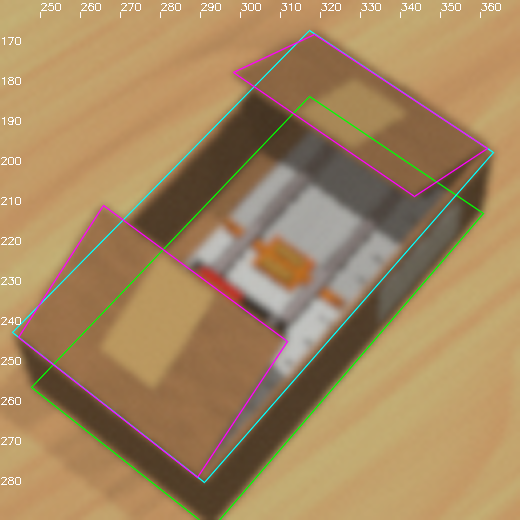

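```bash
cat > plan.py <<'E'
from fit import *
from scipy.spatial.transform import Rotation as Ro
p=np.load("p.npy")
def C2W(P): return T(p,[P])[0]
Rc=Ro.from_euler("z",p[2]).as_matrix()
def W2C(P): return Rc.T@(np.asarray(P)-[p[0],p[1],0])
def Rtool(phi,yd):  # phi: tilt, tool x = sin phi*cy - cos phi*z ; yd: tool y in carton axes e.g. [1,0,0]
    x=np.array([0,np.sin(phi),-np.cos(phi)]); y=np.array(yd,float); y-=x*(x@y); y/=np.linalg.norm(y)
    return Rc@np.c_[x,y,np.cross(x,y)]
def cur():
    from station import ctrl
    o=ctrl.get_obs(); return o["ee_pos"],Ro.from_euler("xyz",o["eef_rot"]).as_matrix(),o
def rows(pos,R,wps,g,n=None):
    """wps: list of (carton pos, R, nrows)"""
    for P,Rt,k in wps:
        P=C2W(P); 
        rv=Ro.from_matrix(R.T@Rt).as_rotvec(); d=P-pos; Rk=R; pk=pos
        for i in range(k):
            tgt=pos+d*(i+1)/k; Rn=Rk
            s=Rn.T@(tgt-pk); st=np.r_[np.round(s*1000,1),np.round(rv/k,3)]
            print("[%g,%g,%g,%g,%g,%g,%g],"%(*st,g),end="")
            pk=pk+Rn@st[:3]/1000; Rk=Rn@Ro.from_rotvec(st[3:]).as_matrix()
        print(); pos,R=pk,Rk
def status():
    a,R,o=cur(); print("t",round(o["time_s"],2),"C",np.round(W2C(a),4),"W",np.round(a,4),"q",np.round(o["qpos"],2),"F(carton)",np.round(Rc.T@o["force"],1),"gw",round(o["grip_width"],4)); print(np.round(Rc.T@R,3).tolist())
E
python3 - <<'E'
from fit import *
t,s=load("top0"),load("scene0")
tp=np.array([[294,183],[303,227],[319.5,178.5],[327,222],[379,166],[388,210],[357,171],[364,215]])
sp=np.array([[361,198],[317,168],[342,208],[298,178],[290,279],[243,245],[310,245],[265,211],[292,290]])
def res(p):
    A=T(p,hinge(1)+flap(p[3],1)+hinge(-1)+flap(p[4],-1))
    return np.r_[(proj(t,A)-tp).ravel(),(proj(s,np.r_[A,T(p,[[.08,-.15,0]])])-sp).ravel()]
r=least_squares(res,[.55,-.05,.2,.6,.6],loss="soft_l1"); print(r.x); np.save("p.npy",r.x)
from plan import *
status()
a,R,o=cur(); R=R.copy()
for yd in([1,0,0],[-1,0,0],[0,1,0],[0,-1,0]): print(yd,Ro.from_matrix(R.T@Rtool(0,yd)).as_rotvec())
E
```

```text
[ 0.54660801 -0.07824264  0.22602805  0.54611191  0.5049609 ]
t 0.1 C [-0.2214  0.6634  0.205 ] W [0.1822 0.5187 0.205 ] q [ 1.17  0.3   1.52 -0.    1.32 -0.07] F(carton) [ 0.2 -0.7  0.1] gw 0.0939
[[-0.001, 0.534, 0.845], [-0.001, 0.845, -0.534], [-1.0, -0.001, -0.0]]
[1, 0, 0] [1.00698368e+00 4.43404432e-04 8.75796855e-04]
[-1, 0, 0] [-2.13460871e+00 -1.02265416e-03  5.17756355e-04]
[0, 1, 0] [-5.63812532e-01 -2.96909349e-04  9.05851201e-04]
[0, -1, 0] [2.57777983e+00 1.19948707e-03 3.93153892e-04]
```

```bash
python3 - <<'E'
from plan import *
a,R,o=cur()
rows(a,R,[([0,0.0,.22],Rtool(.5,[1,0,0]),20)],0)
E
```

```text
[-0.7,-22.1,27.1,0.049,0.023,0.013,0],[-1.7,-20.8,28.1,0.049,0.023,0.013,0],[-2.5,-19.3,29,0.049,0.023,0.013,0],[-3.5,-17.9,29.9,0.049,0.023,0.013,0],[-4.4,-16.3,30.6,0.049,0.023,0.013,0],[-5.3,-14.7,31.3,0.049,0.023,0.013,0],[-6.3,-13.1,31.8,0.049,0.023,0.013,0],[-7.1,-11.4,32.3,0.049,0.023,0.013,0],[-8,-9.8,32.6,0.049,0.023,0.013,0],[-8.8,-8.1,32.9,0.049,0.023,0.013,0],[-9.8,-6.3,33,0.049,0.023,0.013,0],[-10.5,-4.5,33,0.049,0.023,0.013,0],[-11.4,-2.8,33,0.049,0.023,0.013,0],[-12.1,-1.1,32.8,0.049,0.023,0.013,0],[-12.9,0.7,32.5,0.049,0.023,0.013,0],[-13.6,2.5,32.1,0.049,0.023,0.013,0],[-14.3,4.2,31.6,0.049,0.023,0.013,0],[-15,6,31.1,0.049,0.023,0.013,0],[-15.6,7.7,30.4,0.049,0.023,0.013,0],[-16.1,9.3,29.5,0.049,0.023,0.013,0],
```

Call:
play_rows --deltas '[[[-1, -22, 27, 0.049, 0.023, 0.013, 0], [-2, -21, 28, 0.049, 0.023, 0.013, 0], [-2.5, -19, 29, 0.049, 0.023, 0.013, 0], [-3.5, -18, 30, 0.049, 0.023, 0.013, 0], [-4.5, -16, 31, 0.049, 0.023, 0.013, 0], [-5.5, -15, 31, 0.049, 0.023, 0.013, 0], [-6, -13, 32, 0.049, 0.023, 0.013, 0], [-7, -11, 32, 0.049, 0.023, 0.013, 0], [-8, -10, 33, 0.049, 0.023, 0.013, 0], [-9, -8, 33, 0.049, 0.023, 0.013, 0]]]' --grip_force 20

```text
time_s: 1.1
ee_pos: [0.3654, 0.2192, 0.2133]
eef_rot: [2.874, 1.308, 2.041]
force: [0.7, 0.4, 0.2]
grip_width: 0.0171
```

Call:
play_rows --deltas '[[[-10, -6, 33, 0.049, 0.023, 0.013, 0], [-10.5, -4.5, 33, 0.049, 0.023, 0.013, 0], [-11.5, -3, 33, 0.049, 0.023, 0.013, 0], [-12, -1, 33, 0.049, 0.023, 0.013, 0], [-13, 1, 32, 0.049, 0.023, 0.013, 0], [-13.5, 2.5, 32, 0.049, 0.023, 0.013, 0], [-14.5, 4, 31.5, 0.049, 0.023, 0.013, 0], [-15, 6, 31, 0.049, 0.023, 0.013, 0], [-15.5, 7.5, 30.5, 0.049, 0.023, 0.013, 0], [-16, 9.5, 29.5, 0.049, 0.023, 0.013, 0]]]'

```text
time_s: 2.1
ee_pos: [0.5477, -0.0787, 0.2208]
eef_rot: [3.13, 1.063, 1.788]
force: [0.0, 0.6, 0.3]
grip_width: 0.0007
```

```bash
python3 - <<'E'
from plan import *
status()
a,R,o=cur()
f=.5
rows(a,R,[([0,0.015,.16],Rtool(f,[1,0,0]),4),([0,0.05,.105],Rtool(f,[1,0,0]),3),([0,0.07,.095],Rtool(f,[1,0,0]),2)],0)
E
```

```text
t 2.1 C [ 0.001  -0.0007  0.2208] W [ 0.5477 -0.0787  0.2208] q [-0.41  0.45  1.36  0.41  1.64 -0.67] F(carton) [0.1 0.5 0.3] gw 0.0007
[[0.004, 1.0, 0.003], [0.487, 0.001, -0.874], [-0.874, 0.006, -0.487]]
[15.2,-0.3,4,0.001,-0.002,-0.001,0],[15.2,-0.3,3.9,0.001,-0.002,-0.001,0],[15.1,-0.3,3.9,0.001,-0.002,-0.001,0],[15.2,-0.3,3.9,0.001,-0.002,-0.001,0],
[21.7,-0,-1.4,-0,-0,-0,0],[21.7,-0,-1.5,-0,-0,-0,0],[21.7,-0,-1.4,-0,-0,-0,0],
[9.2,-0,-6.4,-0,-0,-0,0],[9.2,-0.1,-6.4,-0,-0,-0,0],
```

Call:
play_rows --deltas '[[[15, 0, 4, 0, 0, 0, 0], [15, 0, 4, 0, 0, 0, 0], [15, 0, 4, 0, 0, 0, 0], [15, 0, 4, 0, 0, 0, 0], [22, 0, -1.5, 0, 0, 0, 0], [22, 0, -1.5, 0, 0, 0, 0], [22, 0, -1.5, 0, 0, 0, 0], [9, 0, -6.5, 0, 0, 0, 0], [9, 0, -6.5, 0, 0, 0, 0]]]'

```text
time_s: 3.0
ee_pos: [0.5318, -0.0072, 0.0959]
eef_rot: [3.129, 1.064, 1.789]
force: [0.0, 0.4, 0.4]
grip_width: 0.0005
```

```bash
cat >> plan.py <<'E'
def arc(side,lst,L=.1,t=.008):
    out=[]
    for a,phi,mode,k in lst:
        n=np.array([np.cos(phi),np.sin(phi)]); x=np.array([np.sin(phi),-np.cos(phi)])
        if mode>0: e=np.array([.15,.085])+L*np.array([-np.cos(a),np.sin(a)]); tip=e+mode*x-t*n
        else: tip=np.array([.15,.085])-mode*np.array([-np.cos(a),np.sin(a)])-t*n
        out.append(([0,side*tip[0],tip[1]],Rtool(side*phi,[1,0,0]),k)); 
    return out
E
python3 - <<'E'
from plan import *
status()
from station import *
a,R,o=cur()
w=arc(1,[(.6,.5,.025,2),(.8,.5,.025,4),(1.0,.45,.025,4),(1.2,.3,.025,4),(1.4,.15,.025,4),(1.57,0,.025,4),(1.8,0,-.07,4),(2.0,0,-.07,4),(2.2,0,-.07,4),(2.32,0,-.07,3)])
for q in w: print(np.round(q[0],3))
rows(a,R,w,0)
t=snap("top","1"); s=snap("scene","1")
crop(t,285,140,110,100,6,"pics/t3.png"); crop(s,230,120,140,170,4,"pics/s3.png")
E
```

```text
t 3.0 C [0.0015 0.0725 0.0959] W [ 0.5318 -0.0072  0.0959] q [-0.3   0.51  1.58  0.45  1.34 -0.7 ] F(carton) [0.1 0.3 0.4] gw 0.0005
[[0.004, 1.0, 0.006], [0.486, 0.003, -0.874], [-0.874, 0.006, -0.486]]
[0.    0.072 0.116]
[0.    0.085 0.131]
[0.    0.1   0.143]
[0.    0.114 0.152]
[0.    0.129 0.158]
[0.    0.142 0.16 ]
[0.    0.158 0.153]
[0.    0.171 0.149]
[0.    0.183 0.142]
[0.    0.19  0.136]
[-8.7,-0.7,-4.8,0.003,-0.004,-0.002,0],[-8.7,-0.7,-4.7,0.003,-0.004,-0.002,0],
[-1.8,0,-4.7,-0,0,0,0],[-1.8,0,-4.6,-0,0,0,0],[-1.8,0,-4.7,-0,0,0,0],[-1.9,0,-4.6,-0,0,0,0],
[-1,0,-4.6,-0,-0.012,0,0],[-1,0,-4.6,-0,-0.012,0,0],[-1,0,-4.6,-0,-0.012,0,0],[-1.1,0,-4.6,-0,-0.012,0,0],
[-0.5,0,-4.1,-0,-0.038,0,0],[-0.6,0,-4,-0,-0.038,0,0],[-0.8,0,-4.1,-0,-0.038,0,0],[-0.9,0,-4,-0,-0.038,0,0],
[-0.2,0,-4.1,-0,-0.037,0,0],[-0.4,0,-4,-0,-0.037,0,0],[-0.6,0,-4.1,-0,-0.037,0,0],[-0.6,0,-4,-0,-0.037,0,0],
[-0.1,-0,-3.3,-0,-0.038,0,0],[-0.2,-0,-3.3,-0,-0.038,0,0],[-0.4,-0,-3.3,-0,-0.038,0,0],[-0.5,-0,-3.3,-0,-0.038,0,0],
[1.7,-0,-4,-0,0,0,0],[1.7,-0,-4,-0,0,0,0],[1.7,-0,-4,-0,0,0,0],[1.8,-0,-4,-0,0,0,0],
[1.1,-0,-3.3,-0,0,0,0],[1.1,-0,-3.3,-0,0,0,0],[1.1,-0,-3.3,-0,0,0,0],[1.2,-0,-3.3,-0,0,0,0],
[1.8,-0,-3,-0,0,0,0],[1.7,-0,-3.1,-0,0,0,0],[1.8,-0,-3,-0,0,0,0],[1.7,-0,-3,-0,0,0,0],
[1.8,-0,-2.2,-0,0,0,0],[1.8,-0,-2.1,-0,0,0,0],[1.7,-0,-2.2,-0,0,0,0],
```

View pics/s3.png

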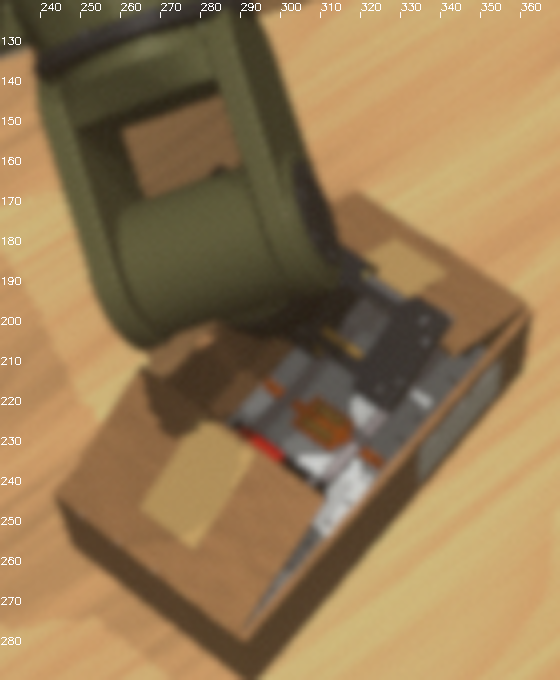

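View pics/t3.png

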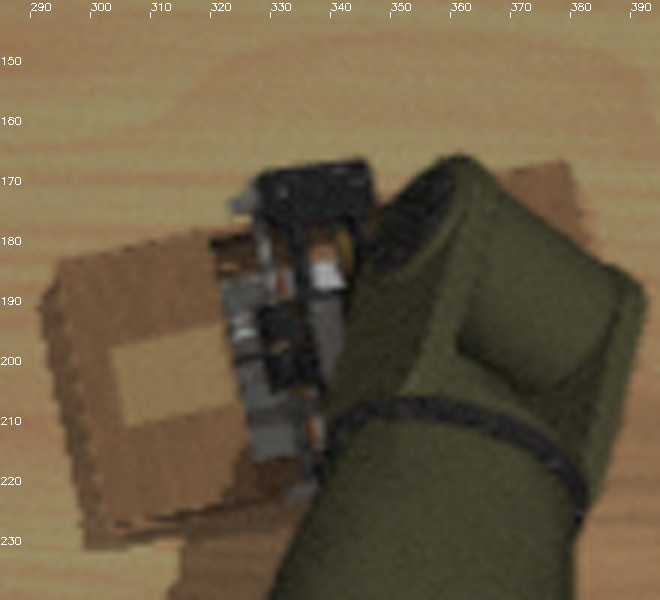

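The fingers sit just inside the left flap's free edge and nothing is touching. I'll run the arc now, in two calls with a force check after each.

Call:
play_rows --deltas '[[[-8.5, 0, -5, 0, 0, 0, 0], [-8.5, 0, -5, 0, 0, 0, 0], [-2, 0, -4.5, 0, 0, 0, 0], [-2, 0, -4.5, 0, 0, 0, 0], [-2, 0, -4.5, 0, 0, 0, 0], [-2, 0, -4.5, 0, 0, 0, 0], [-1, 0, -4.5, 0, -0.012, 0, 0], [-1, 0, -4.5, 0, -0.012, 0, 0], [-1, 0, -4.5, 0, -0.012, 0, 0], [-1, 0, -4.5, 0, -0.012, 0, 0]]]'

```text
time_s: 4.1
ee_pos: [0.5255, 0.0182, 0.1435]
eef_rot: [3.127, 1.113, 1.787]
force: [0.1, 1.1, -1.1]
grip_width: 0.0003
```

Call:
play_rows --deltas '[[[-0.5, 0, -4, 0, -0.038, 0, 0], [-0.5, 0, -4, 0, -0.038, 0, 0], [-1, 0, -4, 0, -0.038, 0, 0], [-1, 0, -4, 0, -0.038, 0, 0], [-0.5, 0, -4, 0, -0.038, 0, 0], [-0.5, 0, -4, 0, -0.038, 0, 0], [-0.5, 0, -4, 0, -0.038, 0, 0], [-0.5, 0, -4, 0, -0.038, 0, 0]]]'

```text
time_s: 4.9
ee_pos: [0.519, 0.0461, 0.1588]
eef_rot: [3.091, 1.419, 1.75]
force: [0.3, 0.2, 0.2]
grip_width: 0.0011
```

Call:
play_rows --deltas '[[[0, 0, -3.5, 0, -0.038, 0, 0], [0, 0, -3.5, 0, -0.038, 0, 0], [-0.5, 0, -3.5, 0, -0.038, 0, 0], [-0.5, 0, -3.5, 0, -0.038, 0, 0], [1.5, 0, -4, 0, 0, 0, 0], [1.5, 0, -4, 0, 0, 0, 0], [1.5, 0, -4, 0, 0, 0, 0], [1.5, 0, -4, 0, 0, 0, 0]]]'

```text
time_s: 5.7
ee_pos: [0.5122, 0.0749, 0.1545]
eef_rot: [2.026, 1.564, 0.684]
force: [-0.4, -0.5, 0.7]
grip_width: 0.0004
```

```bash
python3 - <<'E'
from plan import *
status()
a,R,o=cur()
rows(a,R,arc(1,[(2.0,0,-.07,4),(2.2,0,-.07,4),(2.35,0,-.07,3)]),0)
s=snap("scene","2"); crop(s,230,120,140,170,4,"pics/s4.png")
E
```

```text
t 5.7 C [0.0008 0.1569 0.1545] W [0.5122 0.0749 0.1545] q [ 0.07  0.27  1.68  0.    1.18 -0.16] F(carton) [-0.5 -0.4  0.7] gw 0.0004
[[0.007, 1.0, 0.003], [0.003, 0.003, -1.0], [-1.0, 0.007, -0.003]]
[1.5,-0.2,-3.6,0.001,-0.001,-0.002,0],[1.5,-0.2,-3.5,0.001,-0.001,-0.002,0],[1.4,-0.2,-3.6,0.001,-0.001,-0.002,0],[1.5,-0.2,-3.5,0.001,-0.001,-0.002,0],
[1.8,-0,-3,-0,0,0,0],[1.7,-0,-3,-0,0,0,0],[1.8,-0,-3.1,-0,0,0,0],[1.8,-0,-3,-0,0,0,0],
[2.3,-0,-2.7,-0,0,0,0],[2.2,-0,-2.6,-0,0,0,0],[2.3,-0,-2.7,-0,0,0,0],
```

View pics/s4.png

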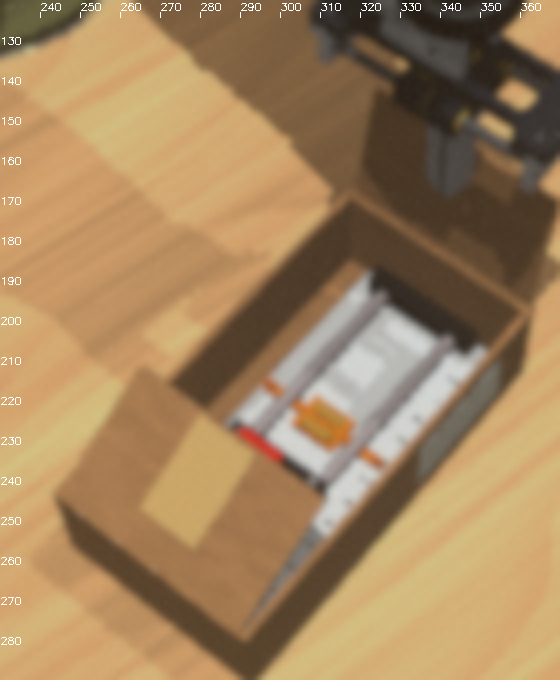

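Call:
play_rows --deltas '[[[1.5, 0, -3.5, 0, 0, 0, 0], [1.5, 0, -3.5, 0, 0, 0, 0], [1.5, 0, -3.5, 0, 0, 0, 0], [1.5, 0, -3.5, 0, 0, 0, 0], [1.8, 0, -3, 0, 0, 0, 0], [1.8, 0, -3, 0, 0, 0, 0], [1.8, 0, -3, 0, 0, 0, 0], [1.8, 0, -3, 0, 0, 0, 0], [2.3, 0, -2.7, 0, 0, 0, 0], [2.3, 0, -2.7, 0, 0, 0, 0]]]'

```text
time_s: 6.75
ee_pos: [0.5052, 0.1056, 0.1368]
eef_rot: [1.995, 1.564, 0.653]
force: [-0.5, -0.8, 1.3]
grip_width: 0.0005
```

```bash
python3 - <<'E'
from plan import *
status()
a,R,o=cur()
s=snap("scene","3"); crop(s,270,90,140,140,4,"pics/s5.png")
rows(a,R,[([0,.15,.16],Rtool(0,[1,0,0]),2),([0,.05,.22],Rtool(-.25,[1,0,0]),4),([0,0,.22],Rtool(-.5,[1,0,0]),3),([0,-.015,.16],Rtool(-.5,[1,0,0]),3),([0,-0.05,.105],Rtool(-.5,[1,0,0]),3),([0,-0.072,.098],Rtool(-.5,[1,0,0]),2)],0)
E
```

```text
t 6.75 C [0.0008 0.1885 0.1368] W [0.5052 0.1056 0.1368] q [ 0.13  0.29  1.7   0.    1.14 -0.1 ] F(carton) [-0.7 -0.6  1.3] gw 0.0005
[[0.006, 1.0, 0.003], [0.003, 0.003, -1.0], [-1.0, 0.006, -0.003]]
[-11.7,-0.4,19.2,0.002,-0.001,-0.003,0],[-11.6,-0.4,19.2,0.002,-0.001,-0.003,0],
[-15,0,25,-0,-0.063,-0,0],[-13.5,0.1,25.9,-0,-0.063,-0,0],[-11.7,-0,26.6,-0,-0.063,-0,0],[-10.1,0,27.4,-0,-0.063,-0,0],
[4.1,0,16.1,-0,-0.083,-0,0],[5.5,0.1,15.8,-0,-0.083,-0,0],[6.8,-0,15.2,-0,-0.083,-0,0],
[19.9,-0,-5.2,-0,0,0,0],[20,-0,-5.2,-0,0,0,0],[19.9,-0,-5.2,-0,0,0,0],
[21.7,-0,1.5,-0,0,0,0],[21.7,-0,1.4,-0,0,0,0],[21.7,-0,1.5,-0,0,0,0],
[8.3,-0,8,-0.001,0,0,0],[8.4,-0,7.9,-0.001,0,0,0],
```

View pics/s5.png

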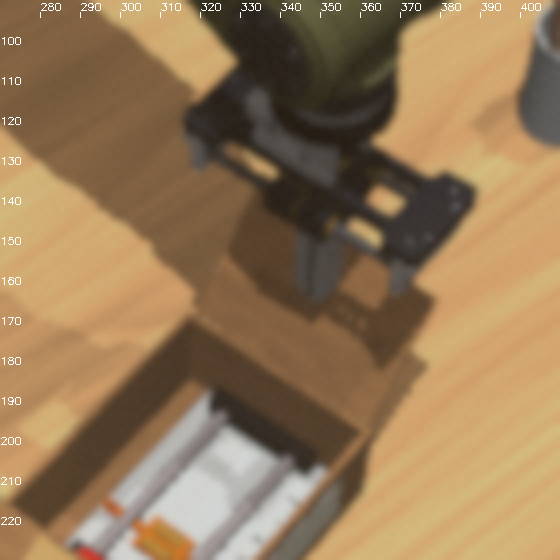

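Call:
play_rows --deltas '[[[-12, 0, 19, 0, 0, 0, 0], [-12, 0, 19, 0, 0, 0, 0], [-15, 0, 25, 0, -0.063, 0, 0], [-13.5, 0, 26, 0, -0.063, 0, 0], [-11.5, 0, 26.5, 0, -0.063, 0, 0], [-10, 0, 27.5, 0, -0.063, 0, 0], [4, 0, 16, 0, -0.083, 0, 0], [5.5, 0, 16, 0, -0.083, 0, 0], [7, 0, 15, 0, -0.083, 0, 0], [0, 0, 0, 0, 0, 0, 0]]]'

```text
time_s: 7.8
ee_pos: [0.5471, -0.0782, 0.2192]
eef_rot: [0.01, 1.072, -1.333]
force: [0.7, -0.2, -0.4]
grip_width: 0.0004
```

Call:
play_rows --deltas '[[[20, 0, -5, 0, 0, 0, 0], [20, 0, -5, 0, 0, 0, 0], [20, 0, -5, 0, 0, 0, 0], [21.5, 0, 1.5, 0, 0, 0, 0], [21.5, 0, 1.5, 0, 0, 0, 0], [21.5, 0, 1.5, 0, 0, 0, 0], [4, 0, 4, 0, 0, 0, 0], [4, 0, 4, 0, 0, 0, 0], [0, 0, 0, 0, 0, 0, 0]]]'

```text
time_s: 8.7
ee_pos: [0.5625, -0.1377, 0.1034]
eef_rot: [0.016, 1.073, -1.328]
force: [0.3, -0.1, -0.1]
grip_width: 0.0005
```

```bash
python3 - <<'E'
from plan import *
status()
a,R,o=cur()
s=snap("scene","4"); crop(s,230,120,140,170,4,"pics/s6.png")
t=snap("top","4"); crop(t,285,140,110,100,6,"pics/t6.png")
w=arc(-1,[(.58,.5,.025,3),(.8,.5,.025,4),(1.0,.45,.025,4),(1.2,.3,.025,4),(1.4,.15,.025,4),(1.57,0,.025,4),(1.8,0,-.07,4),(2.0,0,-.07,4),(2.2,0,-.07,4),(2.32,0,-.07,2)])
for q in w: print(np.round(q[0],3))
rows(a,R,w,0)
E
```

```text
t 8.7 C [ 0.0021 -0.0615  0.1034] W [ 0.5625 -0.1377  0.1034] q [-0.09  0.41  1.71 -0.59  0.94  0.02] F(carton) [ 0.3 -0.2 -0.1] gw 0.0005
[[0.008, 1.0, -0.001], [-0.478, 0.002, -0.879], [-0.879, 0.008, 0.478]]
[ 0.    -0.071  0.114]
[ 0.    -0.085  0.131]
[ 0.    -0.1    0.143]
[ 0.    -0.114  0.152]
[ 0.    -0.129  0.158]
[ 0.    -0.142  0.16 ]
[ 0.    -0.158  0.153]
[ 0.    -0.171  0.149]
[ 0.    -0.183  0.142]
[ 0.    -0.19   0.136]
[-1.5,-0.7,4.6,-0,-0.001,-0.003,0],[-1.6,-0.7,4.6,-0,-0.001,-0.003,0],[-1.5,-0.7,4.6,-0,-0.001,-0.003,0],
[-2,0,5.1,-0,0,0,0],[-2.1,0,5.1,-0,0,0,0],[-2,0,5.1,-0,0,0,0],[-2.1,0,5,-0,0,0,0],
[-0.9,0,4.6,-0,0.013,0,0],[-1.1,0,4.6,-0,0.013,0,0],[-1,0,4.6,-0,0.013,0,0],[-1.1,0.1,4.6,-0,0.013,0,0],
[-0.5,-0,4.1,-0,0.037,0,0],[-0.6,-0,4,-0,0.037,0,0],[-0.8,-0,4.1,-0,0.037,0,0],[-0.9,-0,4,-0,0.037,0,0],
[-0.2,0,4.1,-0,0.038,0,0],[-0.4,0,4,-0,0.038,0,0],[-0.6,0,4.1,-0,0.038,0,0],[-0.7,0,4,-0,0.038,0,0],
[-0.1,0,3.3,-0,0.037,0,0],[-0.2,0,3.3,-0,0.037,0,0],[-0.3,0,3.3,-0,0.037,0,0],[-0.5,0,3.3,-0,0.037,0,0],
[1.7,0,4,-0,0,0,0],[1.7,0,4,-0,0,0,0],[1.7,0,4,-0,0,0,0],[1.8,0.1,4,-0,0,0,0],
[1.1,-0,3.3,-0,0,0,0],[1.1,-0,3.3,-0,0,0,0],[1.2,-0,3.3,-0,0,0,0],[1.1,-0,3.3,-0,0,0,0],
[1.8,0,3,-0,0,0,0],[1.7,0,3,-0,0,0,0],[1.8,0,3.1,-0,0,0,0],[1.7,0,3,-0,0,0,0],
[2.7,0,3.2,-0.001,0,0,0],[2.7,0,3.3,-0.001,0,0,0],
```

View pics/s6.png

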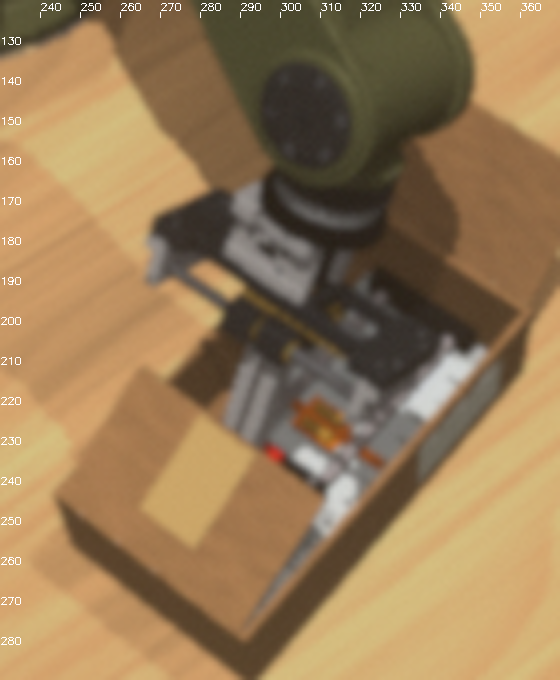

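View pics/t6.png

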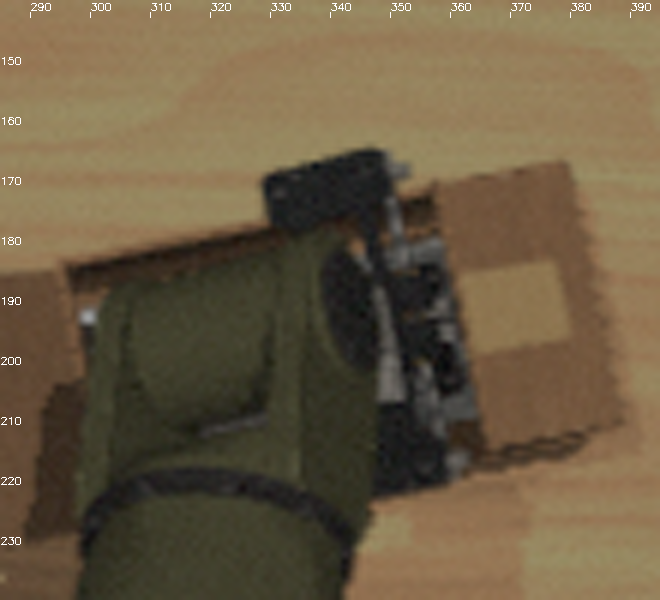

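The fingertips are behind and under the right flap's free edge, hidden at about (290,232) in the scene view. I'll run the mirrored arc.

Call:
play_rows --deltas '[[[-1.5, 0, 4.5, 0, 0, 0, 0], [-1.5, 0, 4.5, 0, 0, 0, 0], [-1.5, 0, 4.5, 0, 0, 0, 0], [-2, 0, 5, 0, 0, 0, 0], [-2, 0, 5, 0, 0, 0, 0], [-2, 0, 5, 0, 0, 0, 0], [-2, 0, 5, 0, 0, 0, 0], [-1, 0, 4.5, 0, 0.013, 0, 0], [-1, 0, 4.5, 0, 0.013, 0, 0], [-1, 0, 4.5, 0, 0.013, 0, 0]]]'

```text
time_s: 9.8
ee_pos: [0.5697, -0.171, 0.1388]
eef_rot: [0.015, 1.113, -1.328]
force: [0.9, 1.3, -0.9]
grip_width: 0.0005
```

Call:
play_rows --deltas '[[[-1, 0, 4.5, 0, 0.013, 0, 0], [-0.5, 0, 4, 0, 0.037, 0, 0], [-0.5, 0, 4, 0, 0.037, 0, 0], [-1, 0, 4, 0, 0.037, 0, 0], [-1, 0, 4, 0, 0.037, 0, 0], [-0.5, 0, 4, 0, 0.038, 0, 0], [-0.5, 0, 4, 0, 0.038, 0, 0], [-0.5, 0, 4, 0, 0.038, 0, 0], [-0.5, 0, 4, 0, 0.038, 0, 0]]]'

```text
time_s: 10.7
ee_pos: [0.5769, -0.2025, 0.1562]
eef_rot: [0.048, 1.427, -1.294]
force: [-0.1, 0.5, -0.3]
grip_width: 0.0007
```

Call:
play_rows --deltas '[[[0, 0, 3.5, 0, 0.037, 0, 0], [0, 0, 3.5, 0, 0.037, 0, 0], [-0.5, 0, 3.5, 0, 0.037, 0, 0], [-0.5, 0, 3.5, 0, 0.037, 0, 0], [1.5, 0, 4, 0, 0, 0, 0], [1.5, 0, 4, 0, 0, 0, 0], [1.5, 0, 4, 0, 0, 0, 0], [1.5, 0, 4, 0, 0, 0, 0]]]'

```text
time_s: 11.5
ee_pos: [0.5837, -0.2313, 0.1521]
eef_rot: [1.796, 1.564, 0.454]
force: [-0.1, 0.7, 0.5]
grip_width: 0.0003
```

```bash
python3 - <<'E'
from plan import *
status()
a,R,o=cur()
s=snap("scene","5"); crop(s,230,120,140,170,4,"pics/s7.png")
rows(a,R,arc(-1,[(2.0,0,-.07,4),(2.2,0,-.07,4),(2.35,0,-.07,3)]),0)
E
```

```text
t 11.5 C [ 0.0018 -0.1574  0.1521] W [ 0.5837 -0.2313  0.1521] q [-0.44  0.51  1.35  0.01  1.28 -0.67] F(carton) [0.1 0.7 0.5] gw 0.0003
[[0.006, 1.0, 0.003], [0.002, 0.003, -1.0], [-1.0, 0.006, -0.001]]
[0.9,-0.5,3.4,0.001,-0,-0.002,0],[0.8,-0.5,3.4,0.001,-0,-0.002,0],[0.9,-0.4,3.5,0.001,-0,-0.002,0],[0.9,-0.5,3.4,0.001,-0,-0.002,0],
[1.8,0,3,-0,-0,0,0],[1.7,0,3,-0,-0,0,0],[1.8,0,3,-0,-0,0,0],[1.7,0,3.1,-0,-0,0,0],
[2.3,0,2.7,-0,-0,0.001,0],[2.2,0,2.6,-0,-0,0.001,0],[2.3,0,2.7,-0,-0,0.001,0],
```

View pics/s7.png

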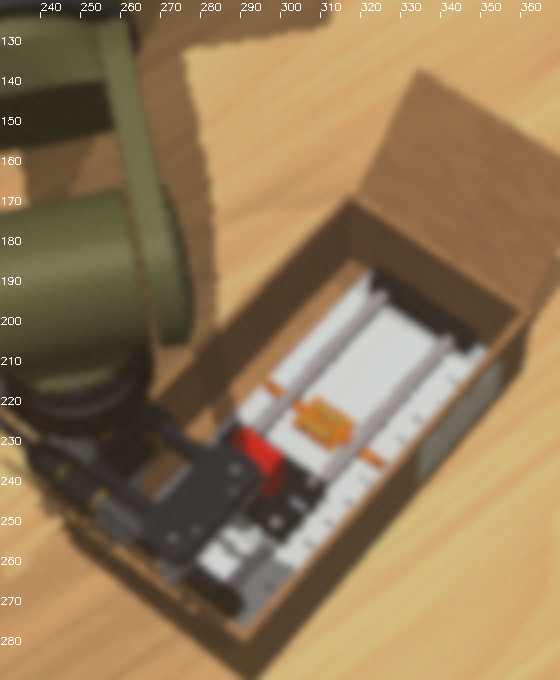

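The left flap has stayed folded back, and the right one is past upright behind the gripper. I'll finish pushing it over and then retreat.

Call:
play_rows --deltas '[[[1, 0, 3.5, 0, 0, 0, 0], [1, 0, 3.5, 0, 0, 0, 0], [1, 0, 3.5, 0, 0, 0, 0], [1, 0, 3.5, 0, 0, 0, 0], [1.8, 0, 3, 0, 0, 0, 0], [1.8, 0, 3, 0, 0, 0, 0], [1.8, 0, 3, 0, 0, 0, 0], [1.8, 0, 3, 0, 0, 0, 0], [2.3, 0, 2.7, 0, 0, 0, 0], [2.3, 0, 2.7, 0, 0, 0, 0]]]'

```text
time_s: 12.55
ee_pos: [0.5909, -0.2619, 0.1362]
eef_rot: [1.861, 1.564, 0.519]
force: [-0.9, -0.2, -0.1]
grip_width: 0.0005
```

```bash
python3 - <<'E'
from plan import *
status()
a,R,o=cur()
rows(a,R,[([0,-.15,.16],Rtool(0,[1,0,0]),2),([0,-.1,.26],Rtool(0,[1,0,0]),3),([-.1,-.05,.32],Rtool(0,[0,1,0]),12)],60)
rows(a,R,[([0,-.15,.16],Rtool(0,[1,0,0]),2),([0,-.1,.26],Rtool(0,[1,0,0]),3),([-.1,-.05,.32],Rtool(0,[0,-1,0]),12)],60)
E
```

```text
t 12.55 C [ 0.002  -0.1889  0.1362] W [ 0.5909 -0.2619  0.1362] q [-0.48  0.57  1.3   0.01  1.27 -0.71] F(carton) [-0.9  0.1 -0.1] gw 0.0005
[[0.006, 1.0, 0.003], [0.002, 0.003, -1.0], [-1.0, 0.006, -0.002]]
[-11.9,-0.8,-19.5,0.002,-0.001,-0.003,60],[-11.9,-1,-19.4,0.002,-0.001,-0.003,60],
[-33.3,0,-16.7,-0,0,-0,60],[-33.4,0,-16.7,-0,0,-0,60],[-33.3,0,-16.6,-0,0,-0,60],
[-5,-8.3,-4.2,-0.131,0,-0,60],[-5,-7.8,-5.2,-0.131,0,-0,60],[-5,-6.9,-6.2,-0.131,0,-0,60],[-5,-6.1,-7,-0.131,0,-0,60],[-5,-5.2,-7.8,-0.131,0,-0,60],[-5,-4.1,-8.3,-0.131,0,-0,60],[-5,-2.9,-8.9,-0.131,0,-0,60],[-5,-1.8,-9.1,-0.131,0,-0,60],[-5,-0.5,-9.3,-0.131,0,-0,60],[-5,0.6,-9.3,-0.131,0,-0,60],[-5,1.9,-9.1,-0.131,0,-0,60],[-5,3.1,-8.8,-0.131,0,-0,60],
[-11.9,-0.8,-19.5,0.002,-0.001,-0.003,60],[-11.9,-1,-19.4,0.002,-0.001,-0.003,60],
[-33.3,0,-16.7,-0,0,-0,60],[-33.4,0,-16.7,-0,0,-0,60],[-33.3,0,-16.6,-0,0,-0,60],
[-5,-8.3,-4.2,0.131,-0,-0,60],[-5,-8.8,-3,0.131,-0,-0,60],[-5,-9.2,-1.8,0.131,-0,-0,60],[-5,-9.3,-0.7,0.131,-0,-0,60],[-5,-9.3,0.6,0.131,-0,-0,60],[-5,-9.1,1.7,0.131,-0,-0,60],[-5,-8.8,3,0.131,-0,-0,60],[-5,-8.4,4.1,0.131,-0,-0,60],[-5,-7.8,5.1,0.131,-0,-0,60],[-5,-7,6.1,0.131,-0,-0,60],[-5,-6.2,7,0.131,-0,-0,60],[-5,-5.2,7.7,0.131,-0,-0,60],
```

Call:
play_rows --deltas '[[[-12, 0, -19, 0, 0, 0, 60], [-12, 0, -19, 0, 0, 0, 60], [-33, 0, -16, 0, 0, 0, 60], [-33, 0, -16, 0, 0, 0, 60], [-33, 0, 0, 0, 0, 0, 60], [0, -20, 14, 0, 0, 0, 60], [0, -40, 28, 0, 0, 0, 60], [0, -40, 28, 0, 0, 0, 60], [0, -20, 14, 0, 0, 0, 60], [0, 0, 0, 0, 0, 0, 60]]]'

```text
time_s: 13.55
ee_pos: [0.4747, -0.3053, 0.2588]
eef_rot: [1.755, 1.564, 0.41]
force: [0.4, 0.5, 0.3]
grip_width: 0.0597
```

```bash
python3 - <<'E'
from plan import *
status()
t=snap("top","6"); s=snap("scene","6")
crop(t,270,150,130,85,6,"pics/t8.png"); crop(s,220,130,170,150,4,"pics/s8.png")
E
```

```text
t 13.55 C [-0.121  -0.2051  0.2588] W [ 0.4747 -0.3053  0.2588] q [-0.64  0.3   1.4   0.01  1.44 -0.87] F(carton) [0.5 0.4 0.3] gw 0.0597
[[0.006, 1.0, -0.0], [0.001, -0.0, -1.0], [-1.0, 0.006, -0.001]]
```

View pics/t8.png

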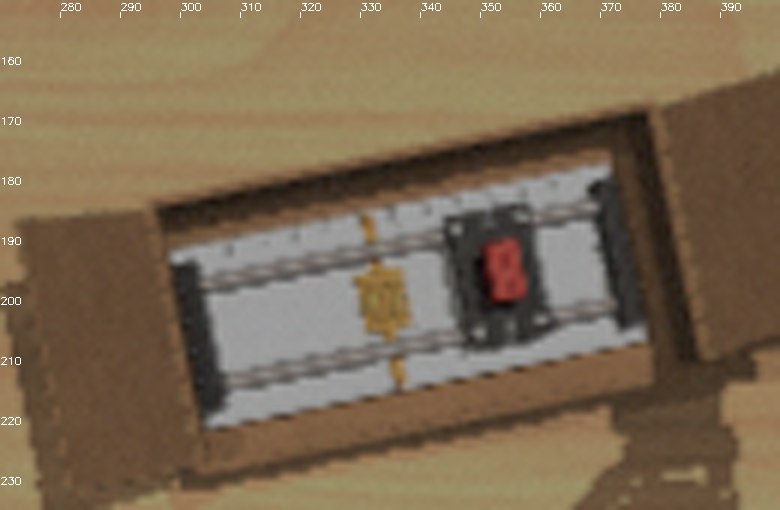

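View pics/s8.png

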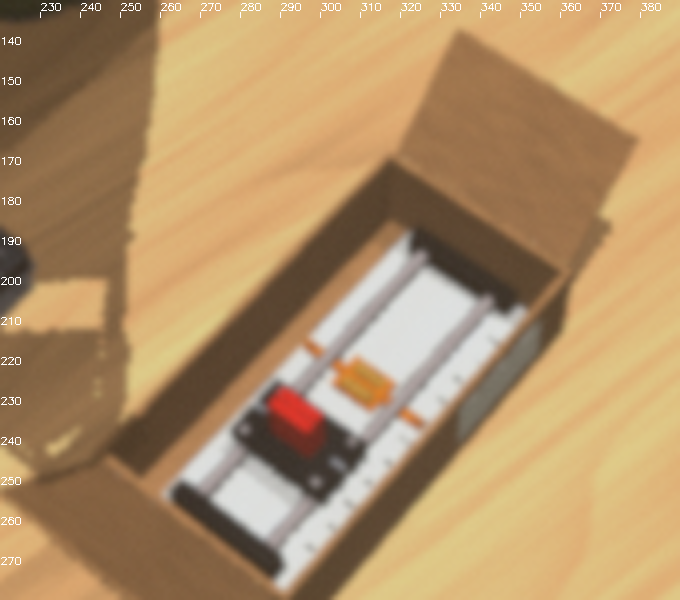

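Both flaps are well open. Now I'll measure the grip and the marks using colour centroids in both views, allowing for the half-pixel label offset.

```bash
cat > meas.py <<'E'
from plan import *
def tri(c1,u1,c2,u2):
    o1,d1=ray(c1,[u1]);o2,d2=ray(c2,[u2]); A=np.c_[d1[0],-d2[0]]
    k=np.linalg.lstsq(A,o2-o1,rcond=None)[0]; a=o1+k[0]*d1[0]; b=o2+k[1]*d2[0]; return (a+b)/2,np.linalg.norm(a-b)
def blobs(c,kind,x0,y0,x1,y1,mn=3):
    im=c["img"]; hsv=cv2.cvtColor(im,cv2.COLOR_RGB2HSV).astype(int); H,S,V=hsv[...,0],hsv[...,1],hsv[...,2]
    m=((H<6)|(H>172))&(S>130)&(V>60) if kind=="red" else (H>=7)&(H<=24)&(S>kind)
    M=np.zeros(m.shape,np.uint8); M[y0:y1,x0:x1]=m[y0:y1,x0:x1]
    n,_,st,ce=cv2.connectedComponentsWithStats(M,connectivity=8)
    return [(st[i][4],np.round(ce[i],2)) for i in range(1,n) if st[i][4]>=mn]
E
python3 - <<'E'
from meas import *
t,s=load("top6"),load("scene6")
print("red t",blobs(t,"red",340,180,370,210)); print("red s",blobs(s,"red",280,215,310,250))
for k in(130,150,170): print(k,"t",blobs(t,k,327,184,341,217)," s",blobs(s,k,293,212,330,240))
E
```

```text
red t [(np.int32(59), array([353.75, 194.54]))]
red s [(np.int32(157), array([293.49, 234.75]))]
130 t [(np.int32(3), array([331., 188.])), (np.int32(64), array([333.3, 199.5])), (np.int32(4), array([335.75, 211.5 ]))]  s [(np.int32(5), array([297.8, 216.6])), (np.int32(104), array([310.3 , 225.49])), (np.int32(8), array([322.  , 233.88]))]
150 t []  s [(np.int32(89), array([310.43, 225.63]))]
170 t []  s [(np.int32(54), array([310.54, 225.52]))]
```

```bash
python3 - <<'E'
from meas import *
t,s=load("top6"),load("scene6")
# rim/hinge corners visible; half-pixel corrected; old flap readings -0.5 too
tp=np.array([[294,183],[303,227],[319.5,178.5],[327,222],[379,166],[388,210],[357,171],[364,215]])-.5
sp=np.array([[361,198],[317,168],[342,208],[298,178],[290,279],[243,245],[310,245],[265,211],[292,290]])-.5
def res(p):
    A=T(p,hinge(1)+flap(p[3],1)+hinge(-1)+flap(p[4],-1))
    return np.r_[(proj(t,A)-tp).ravel(),(proj(s,np.r_[A,T(p,[[.08,-.15,0]])])-sp).ravel()]
r=least_squares(res,[.55,-.05,.2,.6,.6],loss="soft_l1"); print(r.x); p[:]=r.x; np.save("p.npy",p)
import plan; plan.Rc[:]=Ro.from_euler("z",p[2]).as_matrix()
for n,a,b in(("notch",(333.3,199.5),(310.4,225.5)),("griptop",(353.75,194.54),(294,231.6)),("m+",(331,188),(297.8-0,216.6)),("m1",(331,188),(297.8,216.6))):
    w,e=tri(t,a,s,b); print(n,np.round(w,4),np.round(W2C(w),4),"miss",round(e,4))
for z in(.078,.083): print("grip t@z",W2C(onz(t,[(353.75,194.54)],z)[0]),"s",W2C(onz(s,[(294,231.6)],z)[0]))
for z in(.015,.025,.03): print("notch",z,W2C(onz(t,[(333.3,199.5)],z)[0]),W2C(onz(s,[(310.4,225.5)],z)[0]))
# outline of rail etc overlay for visual check
box=lambda z,x=.08,y=.15:T(p,[[x,y,z],[-x,y,z],[-x,-y,z],[x,-y,z],[x,y,z]])
L=[(box(0.085),(0,255,0)),(box(.085,.075,.145),(255,255,0))]
for a,sd in((2.3,1),(2.3,-1)):
    h,f=hinge(sd),flap(a,sd); L.append((T(p,h+f[::-1]+h[:1]),(255,0,255)))
crop(t,270,150,130,85,6,"pics/t9.png",L); crop(s,220,130,170,150,4,"pics/s9.png",L)
E
```

```text
[ 0.54608762 -0.07760086  0.22664454  0.54986959  0.52276619]
notch [ 0.5416 -0.0545  0.0153] [0.0008 0.0235 0.0153] miss 0.0028
griptop [ 0.5572 -0.12    0.0824] [ 0.0013 -0.0438  0.0824] miss 0.0008
m+ [ 0.558  -0.067   0.1111] [0.014  0.0077 0.1111] miss 0.0648
m1 [ 0.558  -0.067   0.1111] [0.014  0.0077 0.1111] miss 0.0648
grip t@z [ 0.00182208 -0.04405459  0.078     ] s [-0.00061283 -0.04247026  0.078     ]
grip t@z [ 0.00157116 -0.04345491  0.083     ] s [ 0.00121236 -0.04424359  0.083     ]
notch 0.015 [0.00191152 0.02441715 0.015     ] [-0.00031807  0.0227867   0.015     ]
notch 0.025 [0.00143136 0.0250798  0.025     ] [0.00311704 0.01884344 0.025     ]
notch 0.03 [0.00119128 0.02541112 0.03      ] [0.00483459 0.01687181 0.03      ]
```

View pics/t9.png

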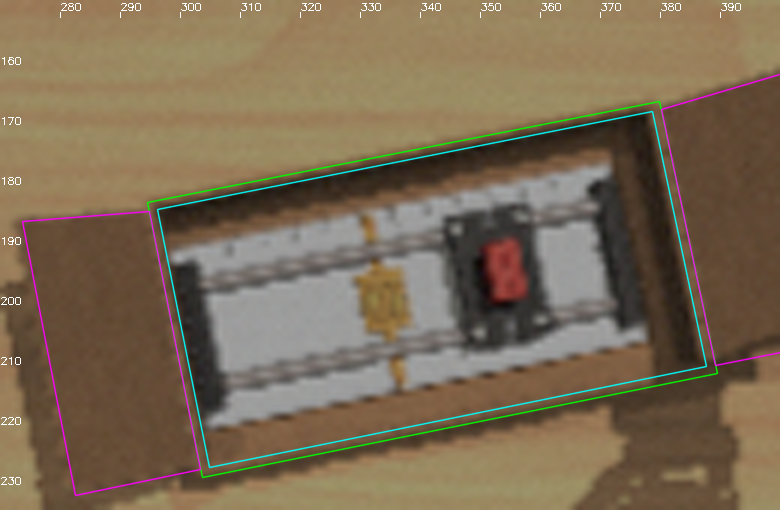

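View pics/s9.png

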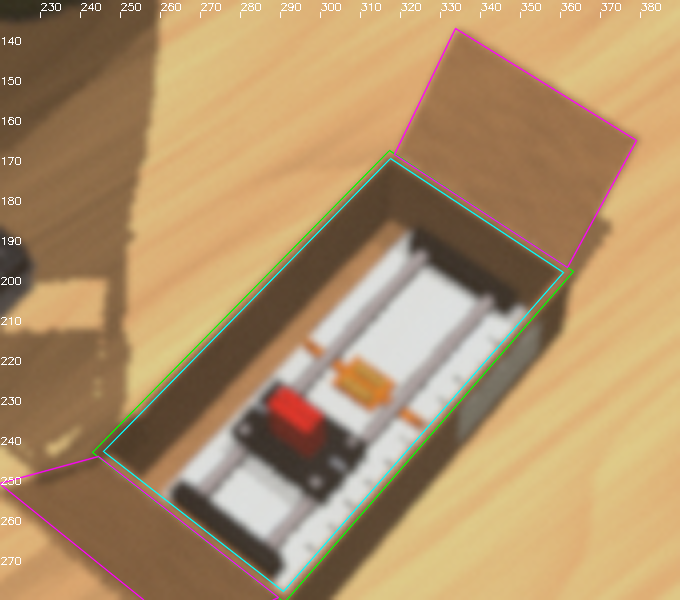

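The overlay fits: both flaps are at about 2.3 rad, the grip is at carton y of about -44 mm and the notch at about +23.5 mm. Next comes the turn and approach above the grip.

```bash
python3 - <<'E'
from meas import *
a,R,o=cur()
Rg=Rtool(0,[0,-1,0])
rows(a,R,[([.001,-.044,.22],Rg,14),([.001,-.044,.10],Rg,4)],60)
E
```

```text
[2.8,8.5,-11.4,0.112,-0,-0,60],[2.9,7.2,-12.3,0.112,-0,-0,60],[2.8,5.8,-13.1,0.112,-0,-0,60],[2.9,4.3,-13.6,0.112,-0,-0,60],[2.8,2.8,-14,0.112,-0,-0,60],[2.8,1.1,-14.2,0.112,-0,-0,60],[2.9,-0.4,-14.2,0.112,-0,-0,60],[2.8,-2,-14.1,0.112,-0,-0,60],[2.9,-3.6,-13.8,0.112,-0,-0,60],[2.8,-5.1,-13.3,0.112,-0,-0,60],[2.8,-6.6,-12.7,0.112,-0,-0,60],[2.9,-7.9,-11.8,0.112,-0,-0,60],[2.8,-9.2,-10.9,0.112,-0,-0,60],[2.9,-10.4,-9.8,0.112,-0,-0,60],
[30,0,0.2,0.001,-0.002,0,60],[30,0.1,0.2,0.001,-0.002,0,60],[30,0,0,0.001,-0.002,0,60],[30,0.1,0.1,0.001,-0.002,0,60],
```

Call:
play_rows --deltas '[[[2.8, 8.5, -11.4, 0.112, 0, 0, 60], [2.8, 7.2, -12.3, 0.112, 0, 0, 60], [2.8, 5.8, -13, 0.112, 0, 0, 60], [2.8, 4.3, -13.6, 0.112, 0, 0, 60], [2.8, 2.8, -14, 0.112, 0, 0, 60], [2.8, 1.1, -14.2, 0.112, 0, 0, 60], [2.8, -0.4, -14.2, 0.112, 0, 0, 60], [2.8, -2, -14, 0.112, 0, 0, 60], [2.8, -3.6, -13.8, 0.112, 0, 0, 60], [2.8, -5, -13.3, 0.112, 0, 0, 60]]]'

```text
time_s: 14.65
ee_pos: [0.5347, -0.1707, 0.2311]
eef_rot: [2.994, 1.564, 0.53]
force: [0.2, -0.0, -0.6]
grip_width: 0.0598
```

Call:
play_rows --deltas '[[[2.8, -6.6, -12.7, 0.112, 0, 0, 60], [2.8, -8, -11.8, 0.112, 0, 0, 60], [2.8, -9.2, -11, 0.112, 0, 0, 60], [2.8, -10.4, -10, 0.112, 0, 0, 60], [30, 0, 0, 0, 0, 0, 60], [30, 0, 0, 0, 0, 0, 60], [30, 0, 0, 0, 0, 0, 60], [30, 0, 0, 0, 0, 0, 60], [0, 0, 0, 0, 0, 0, 60]]]'

```text
time_s: 15.55
ee_pos: [0.5563, -0.1179, 0.0968]
eef_rot: [-1.742, 1.566, 1.633]
force: [-0.6, 0.6, 0.6]
grip_width: 0.0602
```

```bash
python3 - <<'E'
from meas import *
status()
a,R,o=cur()
rows(a,R,[([.001,-.044,.10],Rtool(0,[0,-1,0]),1)],60)
s=snap("scene","7"); crop(s,220,130,170,150,4,"pics/s10.png")
E
```

```text
t 15.55 C [ 0.0009 -0.0416  0.0968] W [ 0.5563 -0.1179  0.0968] q [-0.28  0.45  1.58  0.01  1.11  1.06] F(carton) [-0.4  0.7  0.6] gw 0.0602
[[0.001, 0.007, -1.0], [0.005, -1.0, -0.007], [-1.0, -0.005, -0.001]]
[-3.3,2.4,-0.1,0.007,-0.001,0.005,60],
```

View pics/s10.png

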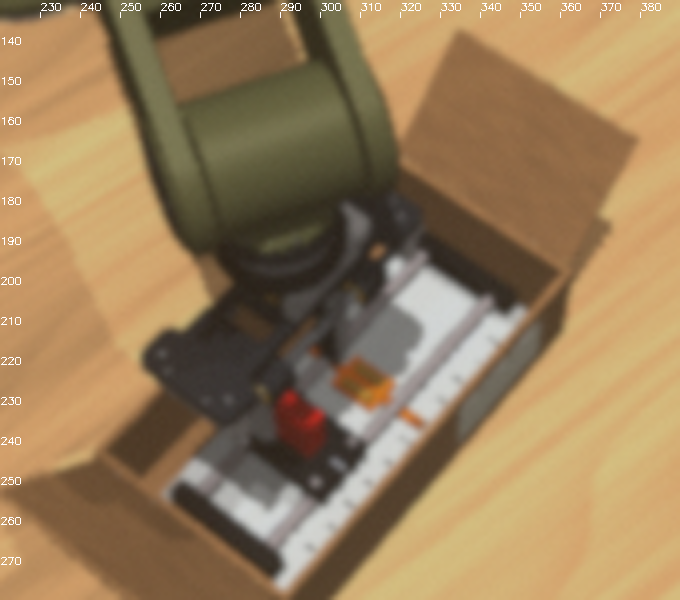

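The fingers straddle the red grip at (296,235), so I'll descend and pinch.

Call:
play_rows --deltas '[[[15, 2.4, 0, 0.007, 0, 0.005, 60], [15, 0, 0, 0, 0, 0, 60], [14, 0, 0, 0, 0, 0, 60], [0, 0, 0, 0, 0, 0, 60], [0, 0, 0, 0, 0, 0, 10], [0, 0, 0, 0, 0, 0, 10], [0, 0, 0, 0, 0, 0, 10], [0, 0, 0, 0, 0, 0, 10], [0, 0, 0, 0, 0, 0, 10], [0, 0, 0, 0, 0, 0, 10]]]' --grip_force 30

```text
time_s: 16.6
ee_pos: [0.5585, -0.122, 0.0566]
eef_rot: [2.706, 1.563, -0.211]
force: [-0.9, -0.2, 1.1]
grip_width: 0.0175
```

```bash
python3 - <<'E'
from meas import *
status()
E
```

```text
t 16.6 C [ 0.0021 -0.0461  0.0566] W [ 0.5585 -0.122   0.0566] q [-0.28  0.51  1.6   0.    1.02  1.07] F(carton) [-0.9  0.   1.1] gw 0.0175
[[0.007, -0.002, -1.0], [-0.003, -1.0, 0.002], [-1.0, 0.003, -0.007]]
```

Call:
play_rows --deltas '[[[0, -3, 0, 0, 0, 0, 10], [0, -5, 0, 0, 0, 0, 10], [0, -5, 0, 0, 0, 0, 10], [0, -5, 0, 0, 0, 0, 10], [0, -5, 0, 0, 0, 0, 10], [0, -5, 0, 0, 0, 0, 10], [0, -5, 0, 0, 0, 0, 10], [0, -5, 0, 0, 0, 0, 10], [0, -5, 0, 0, 0, 0, 10], [0, -2, 0, 0, 0, 0, 10]]]'

```text
time_s: 17.6
ee_pos: [0.5482, -0.0776, 0.0566]
eef_rot: [2.673, 1.564, -0.244]
force: [-2.2, -2.9, 6.7]
grip_width: 0.0178
```

```bash
python3 - <<'E'
from meas import *
status()
s=snap("scene","8"); crop(s,265,175,90,90,8,"pics/s11.png")
t=snap("top","8"); crop(t,310,170,70,60,10,"pics/t11.png")
E
```

```text
t 17.6 C [ 0.0021 -0.0004  0.0566] W [ 0.5482 -0.0776  0.0566] q [-0.21  0.47  1.66 -0.    1.01  1.14] F(carton) [-2.8 -2.4  6.7] gw 0.0178
[[0.006, -0.001, -1.0], [-0.003, -1.0, 0.001], [-1.0, 0.003, -0.006]]
```

View pics/s11.png

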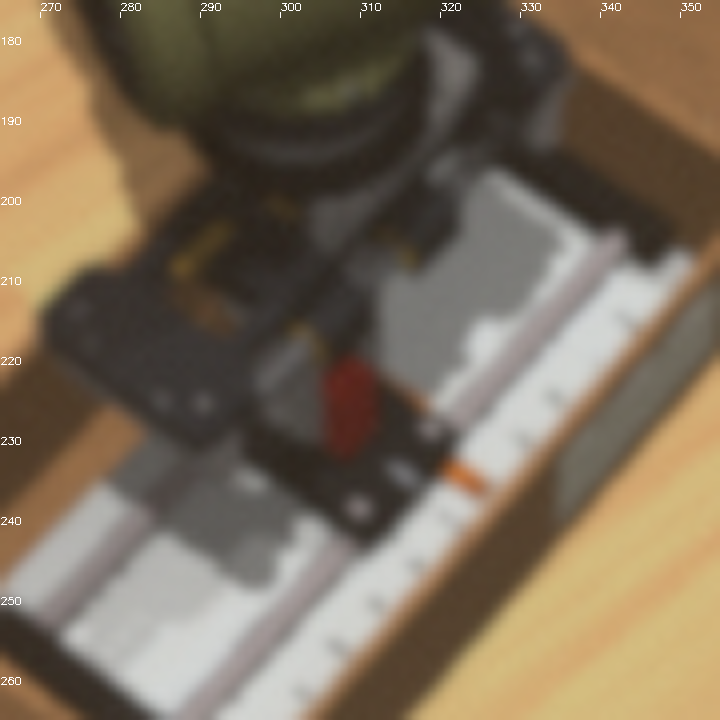

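View pics/t11.png

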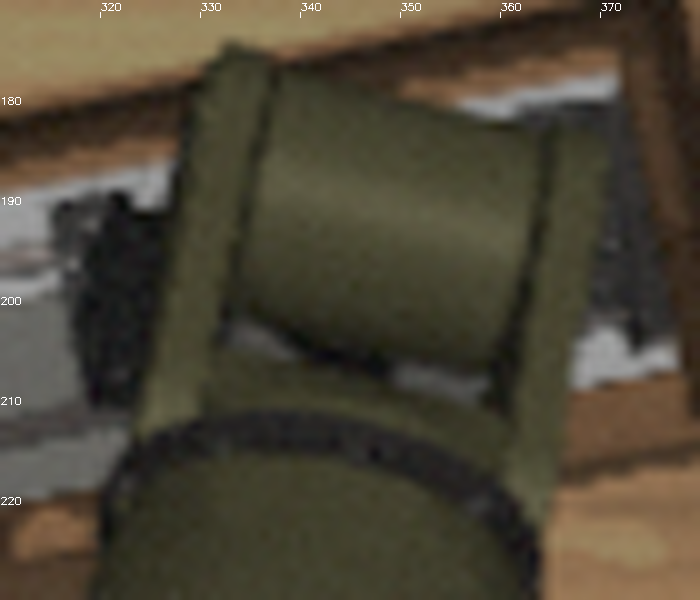

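The carriage moves with the grip, its white index line at about (314,233) and the orange mark at (322,233). From here I'll go in smaller steps and watch the force.

Call:
play_rows --deltas '[[[-0.5, -2, 0, 0, 0, 0, 10], [0, -2, 0, 0, 0, 0, 10], [0, -2, 0, 0, 0, 0, 10], [0, 0, 0, 0, 0, 0, 10]]]'

```text
time_s: 18.1
ee_pos: [0.5469, -0.0718, 0.0566]
eef_rot: [2.75, 1.564, -0.167]
force: [-1.1, 0.6, -0.3]
grip_width: 0.018
```

Call:
play_rows --deltas '[[[0, -1, 0, 0, 0, 0, 10], [0, -1, 0, 0, 0, 0, 10]]]'

```text
time_s: 18.3
ee_pos: [0.5465, -0.0704, 0.0566]
eef_rot: [2.678, 1.564, -0.239]
force: [-0.4, -2.1, -1.5]
grip_width: 0.018
```

Call:
play_rows --deltas '[[[0, -1, 0, 0, 0, 0, 10], [0, -1, 0, 0, 0, 0, 10]]]'

```text
time_s: 18.5
ee_pos: [0.5461, -0.0684, 0.0566]
eef_rot: [2.682, 1.564, -0.235]
force: [-0.6, -3.1, -1.7]
grip_width: 0.0178
```

```bash
python3 - <<'E'
from meas import *
status()
E
```

```text
t 18.5 C [0.0021 0.009  0.0566] W [ 0.5461 -0.0684  0.0566] q [-0.19  0.47  1.67 -0.    1.    1.16] F(carton) [-1.3 -2.9 -1.7] gw 0.0178
[[0.006, -0.002, -1.0], [-0.003, -1.0, 0.002], [-1.0, 0.003, -0.006]]
```

Call:
play_rows --deltas '[[[0, -1, 0, 0, 0, 0, 10], [0, -1, 0, 0, 0, 0, 10]]]'

```text
time_s: 18.7
ee_pos: [0.5458, -0.0669, 0.0566]
eef_rot: [2.578, 1.563, -0.339]
force: [0.5, -10.9, -3.9]
grip_width: 0.0179
```

Call:
play_rows --deltas '[[[0, -1, 0, 0, 0, 0, 10], [0, -1, 0, 0, 0, 0, 10]]]'

```text
time_s: 18.9
ee_pos: [0.5455, -0.0656, 0.0566]
eef_rot: [2.504, 1.563, -0.413]
force: [1.5, -12.2, -5.5]
grip_width: 0.018
```

Call:
play_rows --deltas '[[[0, -1, 0, 0, 0, 0, 10]]]'

```text
time_s: 19.0
ee_pos: [0.5451, -0.0643, 0.0566]
eef_rot: [2.572, 1.563, -0.346]
force: [0.2, -4.6, -3.4]
grip_width: 0.018
```

Call:
play_rows --deltas '[[[0, -1, 0, 0, 0, 0, 10]]]'

```text
time_s: 19.1
ee_pos: [0.5448, -0.0628, 0.0566]
eef_rot: [2.654, 1.564, -0.263]
force: [-0.8, -3.2, -1.7]
grip_width: 0.0181
```

```bash
python3 - <<'E'
from meas import *
status()
E
```

```text
t 19.1 C [0.0021 0.0147 0.0566] W [ 0.5448 -0.0628  0.0566] q [-0.18  0.46  1.67 -0.    1.    1.17] F(carton) [-1.6 -3.  -1.7] gw 0.0181
[[0.006, -0.002, -1.0], [-0.003, -1.0, 0.002], [-1.0, 0.003, -0.006]]
```

The first ridge has been passed: force peaked at 12 N near y = 11 mm and then dropped. The notch should be near y = 20 to 22 mm, so I'm continuing in 1 mm steps.

Call:
play_rows --deltas '[[[0, -1, 0, 0, 0, 0, 10]]]'

```text
time_s: 19.2
ee_pos: [0.5445, -0.0615, 0.0566]
eef_rot: [2.699, 1.564, -0.218]
force: [-1.4, -0.7, -2.3]
grip_width: 0.0173
```

Call:
play_rows --deltas '[[[0, -1, 0, 0, 0, 0, 10]]]'

```text
time_s: 19.3
ee_pos: [0.5442, -0.0603, 0.0566]
eef_rot: [2.732, 1.564, -0.185]
force: [-2.6, -0.6, -2.1]
grip_width: 0.0176
```

Call:
play_rows --deltas '[[[0, -1, 0, 0, 0, 0, 10]]]'

```text
time_s: 19.4
ee_pos: [0.544, -0.0592, 0.0566]
eef_rot: [2.747, 1.564, -0.17]
force: [-3.1, 0.4, -1.2]
grip_width: 0.0177
```

Call:
play_rows --deltas '[[[0, 0, 0, 0, 0, 0, 10]]]'

```text
time_s: 19.5
ee_pos: [0.5439, -0.0591, 0.0566]
eef_rot: [2.772, 1.564, -0.145]
force: [-3.6, 3.4, -1.8]
grip_width: 0.0182
```

```bash
python3 - <<'E'
from meas import *
status()
s=snap("scene","9"); crop(s,265,190,70,60,10,"pics/s12.png")
E
```

```text
t 19.5 C [0.0021 0.0185 0.0566] W [ 0.5439 -0.0591  0.0566] q [-0.18  0.46  1.68  0.    1.    1.17] F(carton) [-2.7  4.1 -1.8] gw 0.0182
[[0.006, -0.002, -1.0], [-0.002, -1.0, 0.002], [-1.0, 0.002, -0.006]]
```

View pics/s12.png

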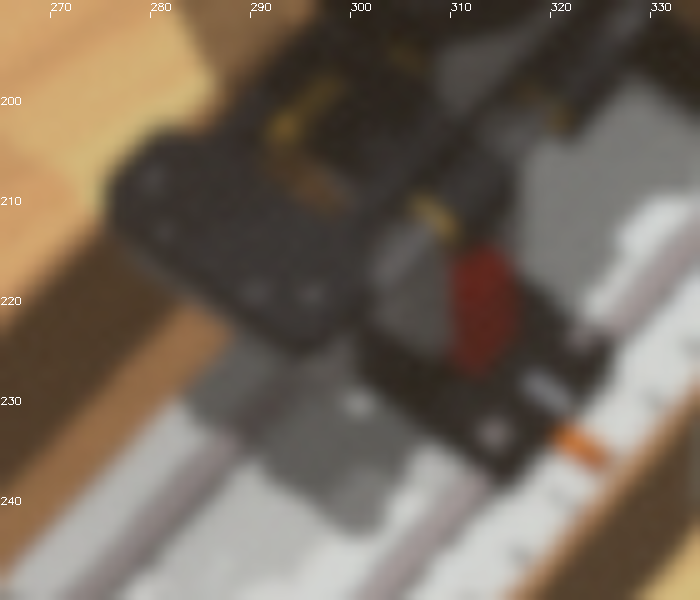

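Call:
play_rows --deltas '[[[0, -1, 0, 0, 0, 0, 10], [0, 0, 0, 0, 0, 0, 10]]]'

```text
time_s: 19.75
ee_pos: [0.5437, -0.0583, 0.0566]
eef_rot: [2.733, 1.564, -0.183]
force: [-5.2, 2.3, -2.0]
grip_width: 0.0178
```

Call:
play_rows --deltas '[[[0, -1, 0, 0, 0, 0, 10], [0, 0, 0, 0, 0, 0, 10]]]'

```text
time_s: 19.95
ee_pos: [0.5436, -0.0575, 0.0567]
eef_rot: [2.721, 1.564, -0.196]
force: [-3.9, 2.0, -1.3]
grip_width: 0.0177
```

```bash
python3 - <<'E'
from meas import *
status()
s=snap("scene","10")
# where would index line (z .043) be if at y; marks for z
for y in (.0155,.0175,.0195,.0215,.0235,.0255): print(y,np.round(proj(s,T(p,[[.02,y,.043],[.038,y,.043]])),1).tolist())
print("mark rays: scene (322,233.9)");
for z in(.01,.015,.02,.025,.03): print(z,np.round(W2C(onz(s,[(322,233.88)],z)[0]),4),np.round(W2C(onz(load("top6"),[(331,188.)],z)[0]),4))
crop(s,300,210,40,35,16,"pics/s13.png")
E
```

```text
t 19.95 C [0.0021 0.0202 0.0567] W [ 0.5436 -0.0575  0.0567] q [-0.17  0.46  1.68 -0.    1.    1.17] F(carton) [-3.3  2.8 -1.3] gw 0.0177
[[0.006, -0.002, -1.0], [-0.003, -1.0, 0.002], [-1.0, 0.003, -0.006]]
0.0155 [[314.3, 226.7], [319.5, 230.5]]
0.0175 [[314.8, 226.2], [320.0, 229.9]]
0.0195 [[315.3, 225.7], [320.5, 229.4]]
0.0215 [[315.7, 225.2], [320.9, 228.9]]
0.0235 [[316.2, 224.7], [321.4, 228.4]]
0.0255 [[316.7, 224.2], [321.9, 227.9]]
mark rays: scene (322,233.9)
0.01 [0.0395 0.0246 0.01  ] [0.0447 0.0239 0.01  ]
0.015 [0.041  0.0226 0.015 ] [0.0443 0.0243 0.015 ]
0.02 [0.0425 0.0207 0.02  ] [0.0439 0.0246 0.02  ]
0.025 [0.0441 0.0187 0.025 ] [0.0435 0.0249 0.025 ]
0.03 [0.0456 0.0167 0.03  ] [0.0431 0.0253 0.03  ]
```

View pics/s13.png

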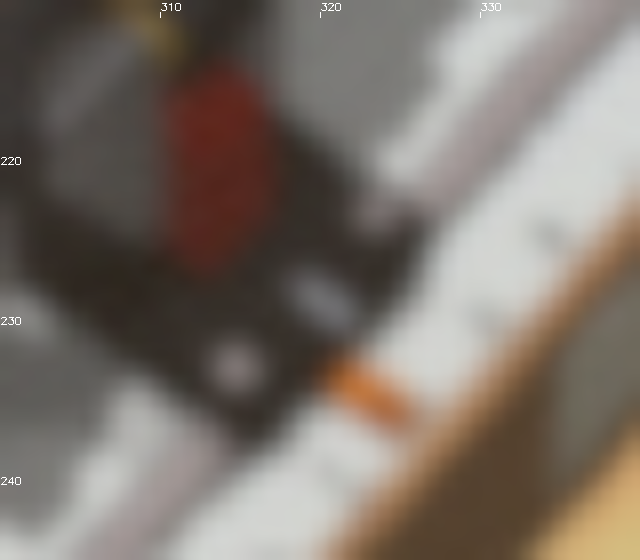

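Call:
play_rows --deltas '[[[0, -0.5, 0, 0, 0, 0, 10], [0, 0, 0, 0, 0, 0, 10], [0, 0, 0, 0, 0, 0, 10]]]'

```text
time_s: 20.3
ee_pos: [0.5435, -0.0571, 0.0566]
eef_rot: [2.712, 1.564, -0.204]
force: [-5.2, 2.7, -2.5]
grip_width: 0.0176
```

Call:
play_rows --deltas '[[[0, -0.5, 0, 0, 0, 0, 10], [0, 0, 0, 0, 0, 0, 10], [0, 0, 0, 0, 0, 0, 10]]]'

```text
time_s: 20.6
ee_pos: [0.5434, -0.0566, 0.0566]
eef_rot: [2.709, 1.564, -0.208]
force: [-3.7, 3.2, -2.6]
grip_width: 0.0178
```

Call:
play_rows --deltas '[[[0, -0.5, 0, 0, 0, 0, 10], [0, 0, 0, 0, 0, 0, 10], [0, 0, 0, 0, 0, 0, 10]]]'

```text
time_s: 20.9
ee_pos: [0.5433, -0.0563, 0.0566]
eef_rot: [2.683, 1.564, -0.234]
force: [-4.7, 0.4, -4.3]
grip_width: 0.0175
```

```bash
python3 - <<'E'
from meas import *
status()
E
```

```text
t 20.9 C [0.0021 0.0214 0.0566] W [ 0.5433 -0.0563  0.0566] q [-0.17  0.46  1.68 -0.    1.    1.18] F(carton) [-4.5  1.4 -4.3] gw 0.0175
[[0.006, -0.002, -1.0], [-0.003, -1.0, 0.002], [-1.0, 0.003, -0.006]]
```

Call:
play_rows --deltas '[[[0, -0.5, 0, 0, 0, 0, 10], [0, 0, 0, 0, 0, 0, 10], [0, 0, 0, 0, 0, 0, 10]]]'

```text
time_s: 21.2
ee_pos: [0.5432, -0.0559, 0.0566]
eef_rot: [2.656, 1.564, -0.261]
force: [-5.0, -3.1, -4.5]
grip_width: 0.0178
```

```bash
python3 - <<'E'
from meas import *
status()
E
```

```text
t 21.2 C [0.0021 0.0218 0.0566] W [ 0.5432 -0.0559  0.0566] q [-0.17  0.46  1.68 -0.    1.    1.18] F(carton) [-5.6 -1.9 -4.5] gw 0.0178
[[0.006, -0.002, -1.0], [-0.003, -1.0, 0.002], [-1.0, 0.003, -0.006]]
```

Call:
play_rows --deltas '[[[0, -0.5, 0, 0, 0, 0, 10], [0, 0, 0, 0, 0, 0, 10], [0, 0, 0, 0, 0, 0, 10]]]'

```text
time_s: 21.5
ee_pos: [0.5431, -0.0555, 0.0566]
eef_rot: [2.645, 1.564, -0.272]
force: [-6.1, -2.9, -5.0]
grip_width: 0.0178
```

```bash
python3 - <<'E'
from meas import *
status()
s=snap("scene","11"); crop(s,300,210,40,35,16,"pics/s14.png")
E
```

```text
t 21.5 C [0.0021 0.0222 0.0566] W [ 0.5431 -0.0555  0.0566] q [-0.17  0.46  1.68 -0.    1.    1.18] F(carton) [-6.5 -1.4 -5. ] gw 0.0178
[[0.006, -0.002, -1.0], [-0.003, -1.0, 0.002], [-1.0, 0.003, -0.006]]
```

View pics/s14.png

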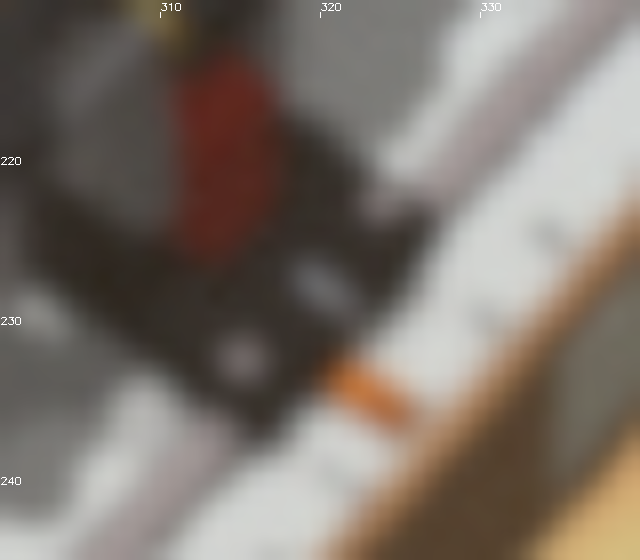

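Call:
play_rows --deltas '[[[0.3, 0, 0.5, 0, 0, 0, 10], [0, 0, 0, 0, 0, 0, 10], [0, 0, 0, 0, 0, 0, 10]]]'

```text
time_s: 21.85
ee_pos: [0.5431, -0.0555, 0.0566]
eef_rot: [2.692, 1.563, -0.225]
force: [-0.5, -2.3, -4.9]
grip_width: 0.0177
```

```bash
python3 - <<'E'
from meas import *
status()
E
```

```text
t 21.85 C [0.002  0.0222 0.0566] W [ 0.5431 -0.0555  0.0566] q [-0.17  0.46  1.68 -0.    1.    1.18] F(carton) [-1.  -2.1 -4.9] gw 0.0177
[[0.007, -0.002, -1.0], [-0.004, -1.0, 0.002], [-1.0, 0.004, -0.007]]
```

Call:
play_rows --deltas '[[[0, -0.5, 0, 0, 0, 0, 10], [0, 0, 0, 0, 0, 0, 10], [0, 0, 0, 0, 0, 0, 10]]]'

```text
time_s: 22.15
ee_pos: [0.5429, -0.0549, 0.0566]
eef_rot: [2.706, 1.563, -0.211]
force: [1.3, -2.3, -3.7]
grip_width: 0.0174
```

```bash
python3 - <<'E'
from meas import *
status()
E
```

```text
t 22.15 C [0.002  0.0229 0.0566] W [ 0.5429 -0.0549  0.0566] q [-0.17  0.46  1.68 -0.    1.    1.18] F(carton) [ 0.8 -2.5 -3.7] gw 0.0174
[[0.007, -0.002, -1.0], [-0.003, -1.0, 0.002], [-1.0, 0.003, -0.007]]
```

Force stays near friction level, so I'll check in the images whether the carriage is actually still following the tool.

```bash
python3 - <<'E'
from meas import *
s=snap("scene","12")
ax=None
names=["9","10","11","12"]; tools=[.0185,.0202,.0222,.0229]
ref=load("scene10")
def patch(c): 
    g=cv2.cvtColor(c["img"],cv2.COLOR_RGB2GRAY).astype(np.float32); return g
# carriage front-right part: screw, index line, red grip lower part ; exclude mark and finger shadows as far as possible
x0,y0,x1,y1=311,218,321,234
d=proj(ref,T(p,[[.03,.02,.043],[.03,.03,.043]])); dv=(d[1]-d[0])/10; print("px/mm",dv)
from scipy.ndimage import map_coordinates
from scipy.optimize import minimize
yy,xx=np.mgrid[y0:y1,x0:x1]
for ch,nm in((None,"gray"),(0,"R")):
  for n,tl in zip(names,tools):
    g=lambda c:(patch(c) if ch is None else c["img"][...,ch].astype(np.float32))
    A=g(ref); B=g(load("scene"+n))
    f=lambda k:np.sum((map_coordinates(B,[yy+k*dv[1],xx+k*dv[0]],order=3)-A[y0:y1,x0:x1])**2)
    ks=np.arange(-5,5,.1); fv=[f(k) for k in ks]; k=ks[np.argmin(fv)]
    print(nm,n,"tool",tl,"carriage shift vs 10 mm",round(k,1),"res",min(fv)/yy.size)
    # orange mark pixel centroid
print("marks"); 
for n in names: print(n,blobs(load("scene"+n),120,314,228,330,240),blobs(load("scene"+n),"red",300,205,325,235))
E
```

```text
px/mm [ 0.23098892 -0.25647817]
gray 9 tool 0.0185 carriage shift vs 10 mm -1.7 res 10.979945
gray 10 tool 0.0202 carriage shift vs 10 mm -0.0 res 0.0
gray 11 tool 0.0222 carriage shift vs 10 mm 1.9 res 12.115316
gray 12 tool 0.0229 carriage shift vs 10 mm 2.6 res 8.301397
R 9 tool 0.0185 carriage shift vs 10 mm -1.7 res 10.91016
R 10 tool 0.0202 carriage shift vs 10 mm -0.0 res 0.0
R 11 tool 0.0222 carriage shift vs 10 mm 1.9 res 12.0778675
R 12 tool 0.0229 carriage shift vs 10 mm 2.6 res 8.905814
marks
9 [(np.int32(8), array([322.  , 233.88])), (np.int32(4), array([328.  , 238.25]))] [(np.int32(46), array([312.57, 219.85]))]
10 [(np.int32(10), array([321.7, 233.5]))] [(np.int32(49), array([313.2 , 219.41]))]
11 [(np.int32(10), array([321.7, 233.5]))] [(np.int32(47), array([313.43, 219.04]))]
12 [(np.int32(10), array([321.7, 233.5]))] [(np.int32(44), array([313.73, 218.64]))]
```

The carriage follows the tool 1:1, so the force alone doesn't show where the notch centre is. I'll open the fingers a few mm so the ball can centre itself, then measure the shift and re-pinch there.

Call:
play_rows --deltas '[[[0, 0, 0, 0, 0, 0, 26], [0, 0, 0, 0, 0, 0, 26], [0, 0, 0, 0, 0, 0, 26], [0, 0, 0, 0, 0, 0, 26]]]'

```text
time_s: 22.6
ee_pos: [0.5427, -0.0548, 0.0566]
eef_rot: [2.703, 1.563, -0.213]
force: [0.3, -0.3, -0.9]
grip_width: 0.026
```

```bash
cat > reg.py <<'E'
from meas import *
from scipy.ndimage import map_coordinates
def shift(n,r):
    ref=load("scene"+r); im=load("scene"+n)
    d=proj(ref,T(p,[[.03,.02,.043],[.03,.03,.043]])); dv=(d[1]-d[0])/10
    out=[]
    for (x0,y0,x1,y1) in((311,218,321,234),(314,222,323,232),(310,226,322,236)):
        yy,xx=np.mgrid[y0:y1,x0:x1]
        A=ref["img"].mean(2); B=im["img"].mean(2)
        f=lambda k:np.sum((map_coordinates(B,[yy+k*dv[1],xx+k*dv[0]],order=3)-A[y0:y1,x0:x1])**2)
        ks=np.arange(-5,5,.05); fv=[f(k) for k in ks]; out.append((round(ks[np.argmin(fv)],2),round(min(fv)/yy.size,1)))
    return out
E
python3 - <<'E'
from reg import *
status()
s=snap("scene","13"); print(shift("13","12"),shift("12","12"))
crop(s,290,200,50,45,14,"pics/s15.png")
E
```

```text
t 22.6 C [0.0018 0.023  0.0566] W [ 0.5427 -0.0548  0.0566] q [-0.17  0.46  1.68 -0.    1.    1.18] F(carton) [ 0.2 -0.4 -0.9] gw 0.026
[[0.007, -0.002, -1.0], [-0.003, -1.0, 0.002], [-1.0, 0.003, -0.007]]
[(np.float64(-0.1), np.float64(3.7)), (np.float64(0.05), np.float64(1.4)), (np.float64(-0.0), np.float64(1.4))] [(np.float64(-0.0), np.float64(0.0)), (np.float64(-0.0), np.float64(0.0)), (np.float64(-0.0), np.float64(0.0))]
```

View pics/s15.png

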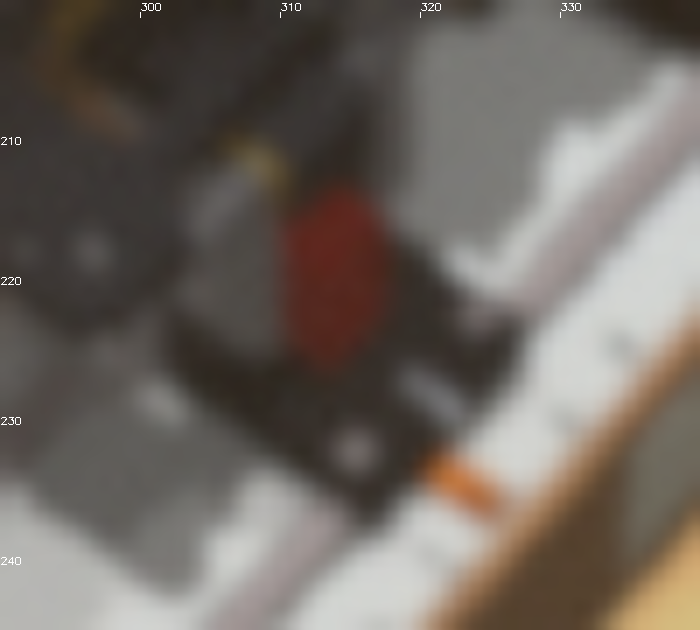

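On release the carriage stays put, so it is within the friction play. To centre it better I'll re-pinch and probe backwards in 0.5 mm steps, reading the force in the other direction.

Call:
play_rows --deltas '[[[0, 0, 0, 0, 0, 0, 10], [0, 0, 0, 0, 0, 0, 10], [0, 0, 0, 0, 0, 0, 10], [0, 0, 0, 0, 0, 0, 10]]]'

```text
time_s: 23.05
ee_pos: [0.5426, -0.0549, 0.0565]
eef_rot: [2.701, 1.564, -0.216]
force: [-0.1, -0.7, -0.3]
grip_width: 0.0177
```

Call:
play_rows --deltas '[[[0, 0.5, 0, 0, 0, 0, 10], [0, 0, 0, 0, 0, 0, 10], [0, 0, 0, 0, 0, 0, 10]]]'

```text
time_s: 23.35
ee_pos: [0.5427, -0.0552, 0.0565]
eef_rot: [2.721, 1.564, -0.196]
force: [-0.4, 2.2, 2.2]
grip_width: 0.0175
```

Call:
play_rows --deltas '[[[0, 0.5, 0, 0, 0, 0, 10], [0, 0, 0, 0, 0, 0, 10], [0, 0, 0, 0, 0, 0, 10]]]'

```text
time_s: 23.65
ee_pos: [0.5429, -0.0558, 0.0565]
eef_rot: [2.706, 1.564, -0.211]
force: [0.1, 2.3, 1.6]
grip_width: 0.018
```

Call:
play_rows --deltas '[[[0, 0.5, 0, 0, 0, 0, 10], [0, 0, 0, 0, 0, 0, 10], [0, 0, 0, 0, 0, 0, 10]]]'

```text
time_s: 23.95
ee_pos: [0.543, -0.0563, 0.0565]
eef_rot: [2.715, 1.564, -0.202]
force: [0.1, 3.5, 2.5]
grip_width: 0.0183
```

```bash
python3 - <<'E'
from reg import *
status()
E
```

```text
t 23.95 C [0.0018 0.0215 0.0565] W [ 0.543  -0.0563  0.0565] q [-0.17  0.46  1.68 -0.    1.    1.18] F(carton) [0.8 3.4 2.5] gw 0.0183
[[0.007, -0.002, -1.0], [-0.003, -1.0, 0.002], [-1.0, 0.003, -0.007]]
```

Call:
play_rows --deltas '[[[0, 0.5, 0, 0, 0, 0, 10], [0, 0, 0, 0, 0, 0, 10], [0, 0, 0, 0, 0, 0, 10]]]'

```text
time_s: 24.25
ee_pos: [0.543, -0.0565, 0.0565]
eef_rot: [2.756, 1.564, -0.16]
force: [-1.1, 5.4, 3.0]
grip_width: 0.0179
```

Call:
play_rows --deltas '[[[0, 0.5, 0, 0, 0, 0, 10], [0, 0, 0, 0, 0, 0, 10], [0, 0, 0, 0, 0, 0, 10]]]'

```text
time_s: 24.55
ee_pos: [0.543, -0.0567, 0.0565]
eef_rot: [2.822, 1.564, -0.095]
force: [-2.1, 7.7, 4.1]
grip_width: 0.0178
```

Call:
play_rows --deltas '[[[0, -1, 0, 0, 0, 0, 10], [0, -1, 0, 0, 0, 0, 10], [0, 0, 0, 0, 0, 0, 10], [0, 0, 0, 0, 0, 0, 10]]]'

```text
time_s: 24.95
ee_pos: [0.5428, -0.0556, 0.0565]
eef_rot: [2.66, 1.563, -0.257]
force: [0.8, -1.0, 1.5]
grip_width: 0.0183
```

Call:
play_rows --deltas '[[[0, -0.5, 0, 0, 0, 0, 10], [0, 0, 0, 0, 0, 0, 10], [0, 0, 0, 0, 0, 0, 10]]]'

```text
time_s: 25.25
ee_pos: [0.5427, -0.055, 0.0565]
eef_rot: [2.68, 1.563, -0.237]
force: [0.8, -2.1, 1.3]
grip_width: 0.0177
```

Call:
play_rows --deltas '[[[0, -0.5, 0, 0, 0, 0, 10], [0, 0, 0, 0, 0, 0, 10], [0, 0, 0, 0, 0, 0, 10]]]'

```text
time_s: 25.55
ee_pos: [0.5426, -0.0545, 0.0565]
eef_rot: [2.675, 1.563, -0.242]
force: [0.1, -3.7, 1.0]
grip_width: 0.0178
```

```bash
python3 - <<'E'
from reg import *
status()
E
```

```text
t 25.55 C [0.0018 0.0233 0.0565] W [ 0.5426 -0.0545  0.0565] q [-0.17  0.46  1.68 -0.    1.    1.18] F(carton) [-0.7 -3.6  1. ] gw 0.0178
[[0.007, -0.002, -1.0], [-0.003, -1.0, 0.002], [-1.0, 0.003, -0.007]]
```

The two edges are symmetric: the force passes 3.5 N at world y = -0.0563 going back and at -0.0545 going on. The notch centre is therefore at -0.0554, and I'm going there.

Call:
play_rows --deltas '[[[0, 0.6, 0, 0, 0, 0, 10], [0, 0.5, 0, 0, 0, 0, 10], [0, 0, 0, 0, 0, 0, 10], [0, 0, 0, 0, 0, 0, 10]]]'

```text
time_s: 25.95
ee_pos: [0.5427, -0.0552, 0.0565]
eef_rot: [2.737, 1.564, -0.179]
force: [-0.3, 2.7, 3.6]
grip_width: 0.0178
```

```bash
python3 - <<'E'
from reg import *
status()
E
```

```text
t 25.95 C [0.0018 0.0226 0.0565] W [ 0.5427 -0.0552  0.0565] q [-0.17  0.46  1.68 -0.    1.    1.18] F(carton) [0.4 2.7 3.6] gw 0.0178
[[0.006, -0.002, -1.0], [-0.003, -1.0, 0.002], [-1.0, 0.003, -0.006]]
```

Call:
play_rows --deltas '[[[0, 0.2, 0, 0, 0, 0, 10], [0, 0, 0, 0, 0, 0, 10], [0, 0, 0, 0, 0, 0, 10], [0, 0, 0, 0, 0, 0, 10], [0, 0, 0, 0, 0, 0, 10], [0, 0, 0, 0, 0, 0, 10]]]'

```text
time_s: 26.55
ee_pos: [0.5428, -0.0557, 0.0565]
eef_rot: [2.695, 1.564, -0.222]
force: [-0.2, 2.3, 4.1]
grip_width: 0.0177
```

```bash
python3 - <<'E'
from reg import *
status()
t=snap("top","14"); s=snap("scene","14")
cv2.imwrite("pics/tf.png",t["img"][:,:,::-1]); crop(s,200,120,190,150,4,"pics/sf.png")
E
```

```text
t 26.55 C [0.0017 0.0221 0.0565] W [ 0.5428 -0.0557  0.0565] q [-0.17  0.46  1.68 -0.    1.    1.18] F(carton) [0.3 2.3 4.1] gw 0.0177
[[0.007, -0.002, -1.0], [-0.003, -1.0, 0.002], [-1.0, 0.003, -0.007]]
```

View pics/tf.png

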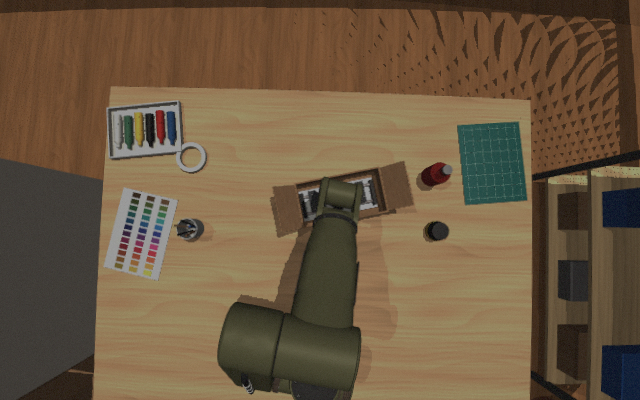

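View pics/sf.png

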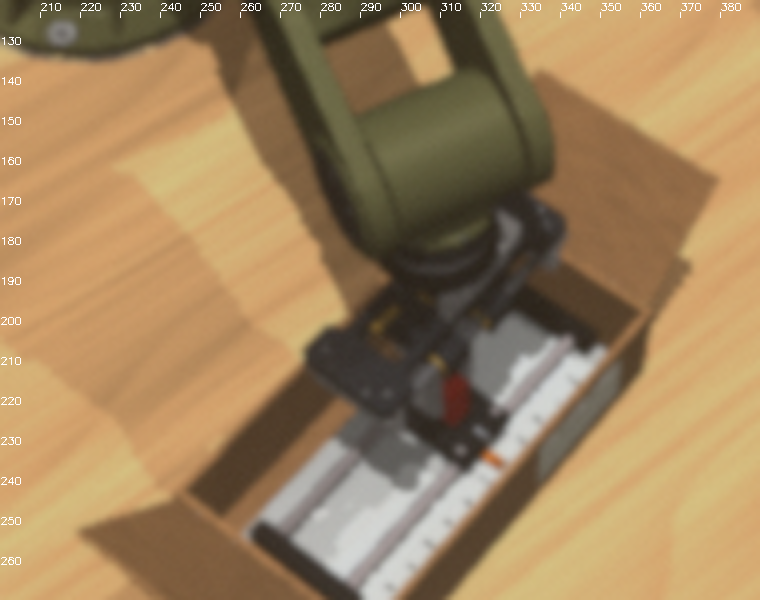

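Both flaps are open, the bystanders sit at the same pixels as at the start, and the grip is pinched. One small nudge back to centre will also relax the friction load.

Call:
play_rows --deltas '[[[0, -0.3, 0, 0, 0, 0, 10], [0, 0, 0, 0, 0, 0, 10], [0, 0, 0, 0, 0, 0, 10], [0, 0, 0, 0, 0, 0, 10], [0, 0, 0, 0, 0, 0, 10]]]'

```text
time_s: 27.15
ee_pos: [0.5428, -0.0555, 0.0565]
eef_rot: [2.677, 1.563, -0.239]
force: [1.5, -1.8, 2.7]
grip_width: 0.0179
```

```bash
python3 - <<'E'
from reg import *
status()
from station import hand_in
a,_,o=cur()
if abs(a[1]+.0554)<.0005 and o["grip_width"]>.015: print(hand_in())
E
```

```text
t 27.15 C [0.0017 0.0223 0.0565] W [ 0.5428 -0.0555  0.0565] q [-0.17  0.46  1.68 -0.    1.    1.18] F(carton) [ 1.  -2.1  2.7] gw 0.0179
[[0.007, -0.002, -1.0], [-0.003, -1.0, 0.002], [-1.0, 0.003, -0.007]]
the job is handed in; nothing more can be done
None
```

I folded both flaps back to about 2.3 rad, pinched the red grip and slid the carriage about 68 mm over the first ridge into the notch. I handed the job in at 27 s with the grip still held.

**Position:** pushing gently both ways, the force rose at world y = -0.0563 and at -0.0545, which puts the notch centre near -0.0554. The final tool reading was -0.0555, with the fingers at 17.9 mm on the 18 mm grip and about 2 N along the rail, which is just friction. The first ridge began about 13 mm before that centre, as described.

**Flaps and bystanders:** the last pictures showed both flaps open. The jar, tape roll, pot and flask looked unmoved.

**What disagreed or deviated:**
- **Wider play:** the flat zone I felt was about 1.5 mm, wider than the "under 0.5 mm" given.
- **Camera estimates:** they differed by a few mm on where the notch lies (about 19 to 22 mm in tool coordinates, against 22.4 mm by force). I went by the force.
- **Overshoot while probing:** I went up to about 1 mm past the centre, still well before the second ridge.
- **Brief release:** I also opened the fingers once to see whether the carriage would centre itself. It did not move.

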